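# Set a feeder guide by its rear-marked handwheel and load letters under a sprung arm

## Task

Get the envelope feeder ready for this batch: turn its handwheel clockwise until the red pointer on the wheel's rim stands at the green mark on the far side of the wheel, which opens the side guide to the length of these letters, and leave it set there. Take the rubber-banded bundle of letters out of the sorter and slide it, on its long edge, down between the two side guides and behind the sprung roller arm until it sits fully home on the ledge, with the roller holding it flat against the sloping back plate. Leave the glue bottle, the moistener and the rubber stamp standing where they are.

Things in the scene. Friction and masses are not known exactly. Their poses are not given: they have to be found in the camera images.
- feeder: Tabletop envelope feeder, fixed to the table, light-grey chassis 306 x 287 x 127 mm overall. Origin on the table under the middle of the hopper; x along its length, z up. Its low apron with the handwheel is on the +y side (top 39 mm above the table, y = 57 to 189 mm, x = -88 to 88 mm); the hopper leans towards -y.
- hopper: Hopper, fixed to the feeder. z runs up the sloping back plate, 30 deg from vertical (leaning to feeder -y); x along the ledge; y out of the plate towards the roller arm. Origin on the ledge's upper face (45 mm above the table); ledge x = -150..150, y = -12..54 mm. A loaded bundle has its middle at x = 0, y = 0, z = 57 mm, its top edge at z = 114 mm.
- back_plate (a point): On the front face of the aluminium back plate, in the middle of its upper bend: hopper x = 0, y = -8.7, z = 55 mm. Above the bend a lead-in lip slopes away backwards, up to y = -22, z = 71 mm. Behind the plate is housing, back to y = -43 mm, no higher than z = 48 mm. Axes as the hopper.
- fixed_guide (a point): Inner face of the fixed side guide at the near (-x) end of the ledge: hopper x = -123.5 mm, 30 mm up from the ledge. Both guides are 4 mm steel plates square to x, 36 mm deep (hopper y = -7..28 mm), straight up to z = 50 mm; above that their lips flare outwards by 11 mm up to z = 67 mm.
- guide_face (a point): Inner face of the movable side guide, at the far (+x) end of the ledge, 30 mm up from the ledge.
- guide (a joint): Position of the movable side guide, m: 0.03 x wheel angle; it moves towards hopper +x as it grows. The free width between the guides is 187 mm + this value: 247 mm at the mark.
- wheel (a joint): Handwheel angle, rad, 0 to 2.5; grows as the wheel is turned clockwise seen from above. At 2.0 the red pointer stands at the green mark; it starts below 0.9. The wheel stays where it is left (friction about 0.12 N m) and drives the movable guide by rack and pinion, 30 mm per rad.
- wheel_grip (a point): Point on the handwheel's upright axis, half-way up its grip, 63 mm above the table. The black ribbed grip is round, 60 mm in diameter, from 48 to 78 mm above the table; below it is a grey skirt of 84 mm diameter, top 48 mm above the table. x and y axes turn with the wheel, z is up.
- red_pointer (a point): Outer end of the red pointer tab on the rim of the wheel's skirt, 44.5 mm from the wheel's axis, 45 mm above the table.
- green_mark (a point): Inner end of the green mark, fixed on the apron on the far (feeder +x) side of the wheel, 46.5 mm from the wheel's axis, 45 mm above the table. White scale ticks lead up to it round the feeder's +y side.
- hold_arm (a joint): Sprung hold-down arm, rad: 0 at its stop with the hopper empty, up to 0.8; grows as the roller swings down and away from the back plate; about 0.35 with the bundle behind it. It pulls towards the plate with about 2 to 3 N and gives way by itself when the bundle's lower edge is pushed down between roller and plate.
- roller_mid (a point): Middle of the black cross roller (84 mm long, 16 mm in diameter) on the blue hold-down arm; empty, it is at hopper x = 0, y = 3, z = 28 mm, 4 mm off the plate. The arm hinges at y = 46, z = 58 mm, between dark brackets at x = -58 and 58 mm that reach up to z = 64 mm.
- sorter: Dark steel letter sorter, fixed to the table, 170 x 84 mm, upright dividers 66 mm high. Origin on the table under its middle; x along its slots, z up. Three slots 22 mm wide, at y = -25 (loose cards, up to 72 mm high), 0 (the bundle) and 25 mm (empty); slot floor 6 mm above the table.
- letter_mid (a point): Centre of the white bundle of letters, loose, 237 x 114 x 16 mm, 0.09 to 0.18 kg. It stands on a long edge in the sorter's middle slot, its middle 63 and top edge 120 mm above the table, leaning at most a few degrees. Axes: x across its 114 mm side (upright as it stands), y along its length, z through its thickness. Either face may lie on the back plate, either long edge on the ledge.
- trimmer_handle (a point): Middle of the black handle of the paper trimmer's raised blade arm, a fixed obstacle behind the sorter: handle 100 mm long along x, 190 to 253 mm above the table, its near end 55 mm nearer the robot than this point; from its far end the arm slopes down away from the robot. Behind the feeder stands a fixed grey drawer cabinet 215 mm high with its top drawer pulled out.
- glue_mid (a point): Blue-green glue bottle, loose bystander, upright, 44 mm round, 128 mm high (neck and cap 25 mm round above 94 mm); point half-way up on its axis.
- moistener_mid (a point): Green moistener tube with a white cap, loose bystander, upright, 33 mm round, 95 mm high; point half-way up on its axis.
- stamp_mid (a point): Wooden-handled rubber stamp, loose bystander, upright, foot 27 x 62 mm (long side along its y), 75 mm high; point half-way up on its axis.

How it is judged (in metres and radians):
At the end, for the whole second after the job is handed in: The pointer is within 0.1 rad of the mark; the bundle is between the guides, down on the ledge (within about 5 mm), along it (0.05 rad), flat on the back plate (5 mm, 0.1 rad), with the roller arm pressing on it (value of joint wheel between 1.9 and 2.1 rad and x of letter_mid in the frame of hopper between -0.01 and 0.01 m and y of letter_mid in the frame of hopper between -0.005 and 0.005 m and z of letter_mid in the frame of hopper between 0.051 and 0.062 m and angle between the y axis of letter_mid and the x axis of hopper, either way round below 0.05 rad and angle between the z axis of letter_mid and the y axis of hopper, either way round below 0.1 rad and value of joint hold_arm above 0.2 rad); the robot touches nothing.
It fails at once if the glue bottle is shifted by more than 30 mm or tipped (distance of glue_mid from where it was at the start of the episode above 0.03 m or angle between glue_mid's own z axis and vertical above 0.35 rad).
It fails at once if the moistener is shifted by more than 30 mm or tipped (distance of moistener_mid from where it was at the start of the episode above 0.03 m or angle between moistener_mid's own z axis and vertical above 0.35 rad).
It fails at once if the rubber stamp is shifted by more than 30 mm or tipped (distance of stamp_mid from where it was at the start of the episode above 0.03 m or angle between stamp_mid's own z axis and vertical above 0.35 rad).
It also fails if it takes over 72 s, if anything falls off the work surface, if the arm or the gripper's body presses on something with over 40 N, if the wrist force passes 120 N, or if a joint passes its speed limit or range.

## Robot

A 6-joint arm with a two-finger parallel gripper is mounted at the origin on a cart in front of the work surface, level with it; the furniture and walls round the work are solid. World frame = base frame: x ahead of the robot, y to its left, z up, the work surface at z = 0. Lengths are in mm, angles in rad, forces in N, time in s.
With the tool pointing down it reaches from about 350 to 775 mm from the base axis. Payload 7.3 kg.
Tool frame: the origin (TCP) lies between the finger pads; the fingertips stand 14 mm ahead of it and the grasp point (between the pads) lies 5 mm behind it; z points along the fingers, y is the line along which they close (so a half turn about z gives the same grasp; the last joint's range is limited). The gripper opens to 92 mm and grips with 3 to 60 N. Pads are 19 mm wide; open, the fingers measure 130 mm over their backs; the gripper's body (75 mm by 190 mm) begins 47 mm behind the grasp point.
Start: joints at [-1.398, 0.342, 1.524, -0, 1.275, -0.146], TCP at [164.572, -498.558, 240.741] pointing down, gripper open.
Joint ranges: [-2.53, 2.53], [-0.77, 2.02], [0.04, 2.7], [-1, 4.14], [0.28, 2.66], [-3.11, 3.11]. Speed limits (rad/s): [2.57, 2.57, 3.14, 3.14, 3.14, 3.14].

## Interface

Orientations are given as [roll, pitch, yaw] about the fixed x, y, z axes, in that order (R = Rz(yaw) Ry(pitch) Rx(roll)).
In Python, from plant import get_obs, cams, close_job gives the robot as it stands. The module is installed in compiled form; this text tells all that it offers.
- The arm moves only by the shell command python3 -m creep 'ROWS'. ROWS is JSON, a list of rows, each an object of numbers: "hand": the opening, from 0 (shut) to 1 (fully open); "tx", "ty", "tz": the shift along the tool's x, y, z in m; "spin": the turn about the tool's z in degrees. In form: [{"hand": .., "tx": .., "ty": .., "tz": .., "spin": ..}, ...]. A call has 1 to 5 rows; each row shifts and turns the commanded pose from where the row before left it, along the tool's axes as they then stand; what a row does not reach is not made up. A row lasts 1/8 s, in which the tool goes at most 62.5 mm and 10.7 degrees, less where a joint would pass 70% of its speed; a pose out of reach is approached as far as the arm can. A call is refused whole if a number of a shift passes 0.0625 or a number of a turn 10.7, either way. A call with a gripper value outside its range is refused whole. The fingers move at their own pace and stop on an object; the grip force is fixed at half the most. Time passes only in rows, so rows that do not move let the fingers close. It gives the time, the measured TCP pose, the force, the opening and the grip force at its end, in the units of the state.
- get_obs(): the state, without advancing time (a new reading comes with each control period).
- cams.capture(name): name is "scene" or "top"; returns a dict with "color" (400x640x3 uint8, red, green, blue), "K" (3x3 intrinsics, pixels), "R" (3x3) and "t" (3): a world point X has camera coordinates R X + t. Camera axes: x right, y down, z forward; pixel columns grow to the right and rows downward; lengths in mm; the calibration is good to about 2 mm. A picture is of the moment at which its call begins. There is no depth.
- close_job(): hands the job in; it is judged then, once.
The state is a dict: "time": time; "joint_positions": joint angles; "dq": joint speeds; "tau": joint torques, N m; "tool_pos": TCP position; "tcp_rot": TCP orientation; "contact_force": force on the tool from outside, world axes, zero at the start; "moment": the same for the moment, N m; "grip_width": finger opening in mm; "finger_force": force on a finger pad.
Only numpy, scipy, OpenCV 4.12 (cv2) and the standard library are available. Lean on these libraries where they do the work, as an engineer would, in place of code of your own. Each camera call takes 0.05 s, during which the arm holds its last target. There are 200 camera calls.

## Working session

There is one attempt and no reset: what is moved stays moved. The work goes in short steps, Python scripts to look and compute and a shell command to move; the robot and the scene stay as the last step left them, time stands still between calls to the robot, and variables do not carry over. Pictures are saved under pics/ and viewed, at most 10 in all, crops included, and the job is handed in when it is done.

```bash
mkdir -p pics
python3 - <<'E'
from plant import get_obs,cams
import cv2,numpy as np
for n in("scene","top"):
    c=cams.capture(n); cv2.imwrite(f"pics/{n}0.png",cv2.cvtColor(c["color"],cv2.COLOR_RGB2BGR))
    np.savez(f"{n}0.npz",**c); print(n,c["K"].round(1).tolist(),c["R"].round(3).tolist(),c["t"].round(1).tolist())
print(get_obs())
E
```

```text
scene [[423.3, 0.0, 320.2], [0.0, 423.3, 195.7], [0.0, 0.0, 1.0]] [[-0.854, -0.52, -0.014], [-0.339, 0.576, -0.744], [0.395, -0.63, -0.669]] [494.4, 201.1, 1212.3]
top [[364.0, 0.0, 318.3], [0.0, 364.0, 210.1], [0.0, 0.0, 1.0]] [[0.013, -1.0, -0.003], [-0.975, -0.012, -0.22], [0.22, 0.006, -0.976]] [146.3, 542.9, 1105.7]
{'time': 0.1, 'joint_positions': array([-1.39798755e+00,  3.42659148e-01,  1.52488210e+00,  4.40214660e-06,
        1.27539843e+00, -1.45997255e-01]), 'dq': array([ 6.92451320e-04, -8.72144969e-05, -2.72478706e-03,  3.62834391e-04,
       -7.69079492e-04,  3.98814545e-05]), 'tau': array([ 1.54604379e-03, -4.32004488e+01, -2.44694155e+01,  7.18600536e-02,
        5.26015169e-02, -5.27186035e-05]), 'tool_pos': array([ 164.51945191, -498.21334635,  240.12502699]), 'tcp_rot': array([-3.14026057e+00, -2.00129278e-04,  3.18804611e-01]), 'contact_force': array([ 0.38588834,  0.66350205, -0.72977333]), 'moment': array([ 0.01311639, -0.0134206 , -0.02466617]), 'finger_force': 0.0, 'grip_width': 91.73368589475616}
```

View pics/scene0.png

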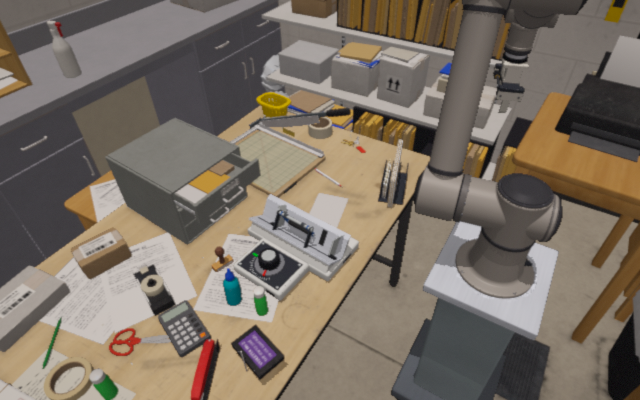

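View pics/top0.png

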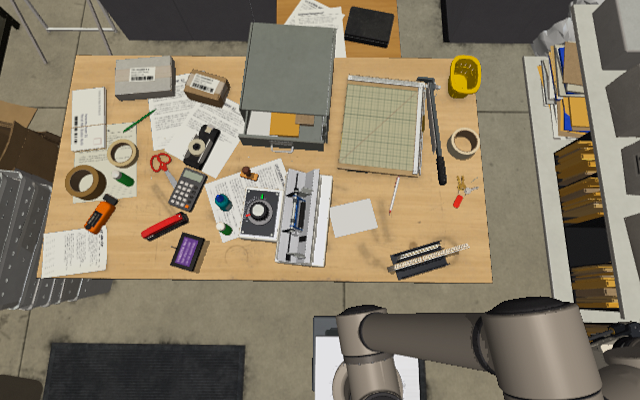

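The scene view shows the feeder around (300,240), the sorter at (393,180), the wheel at (268,258) and the stamp, glue bottle and moistener at (220,258), (232,288) and (260,300). In the top view the wheel is at (261,211), the hopper at (300,218) and the sorter at (425,258). I'll zoom in on the feeder and sorter.

Run:
```python
import cv2,numpy as np
def crop(n,x0,y0,w,h,s):
    im=cv2.imread(f"pics/{n}0.png")[y0:y0+h,x0:x0+w]
    im=cv2.resize(im,None,fx=s,fy=s,interpolation=cv2.INTER_CUBIC)
    for i in range(0,w,10):
        cv2.putText(im,str(x0+i),(i*s,8),0,.3,(0,0,255),1) if i%20==0 else 0; cv2.line(im,(i*s,10),(i*s,16),(0,0,255),1)
    for i in range(0,h,10):
        cv2.putText(im,str(y0+i),(0,i*s+4),0,.3,(0,0,255),1); cv2.line(im,(20,i*s),(26,i*s),(0,0,255),1)
    return im
cv2.imwrite("pics/a.png",crop("top",205,155,130,118,5))
cv2.imwrite("pics/b.png",crop("scene",205,190,155,130,5))
a=crop("top",380,230,100,55,6); b=crop("scene",365,130,65,85,6)
H=max(a.shape[0],b.shape[0]); b=cv2.resize(b,(390,510))
c=np.zeros((560,800,3),np.uint8); a=cv2.resize(a,None,fx=.68,fy=.68); c[:a.shape[0],:a.shape[1]]=a; c[:510,410:800]=b
cv2.imwrite("pics/c.png",c)
```

```text
(no output)
```

View pics/a.png

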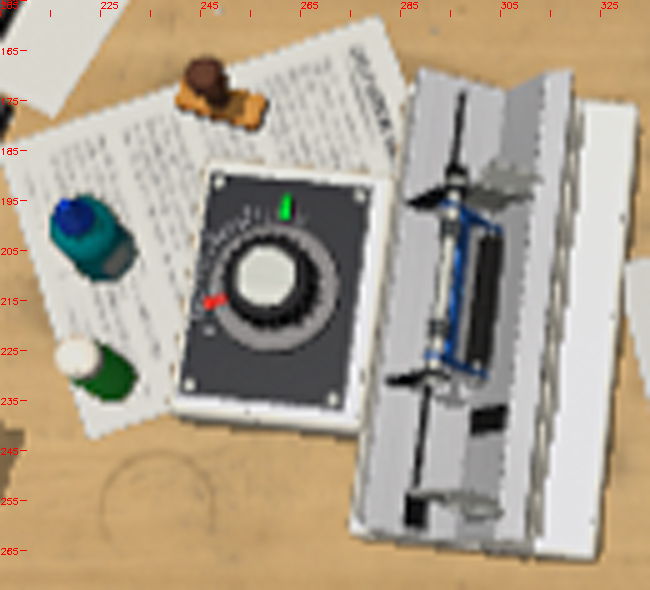

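View pics/b.png

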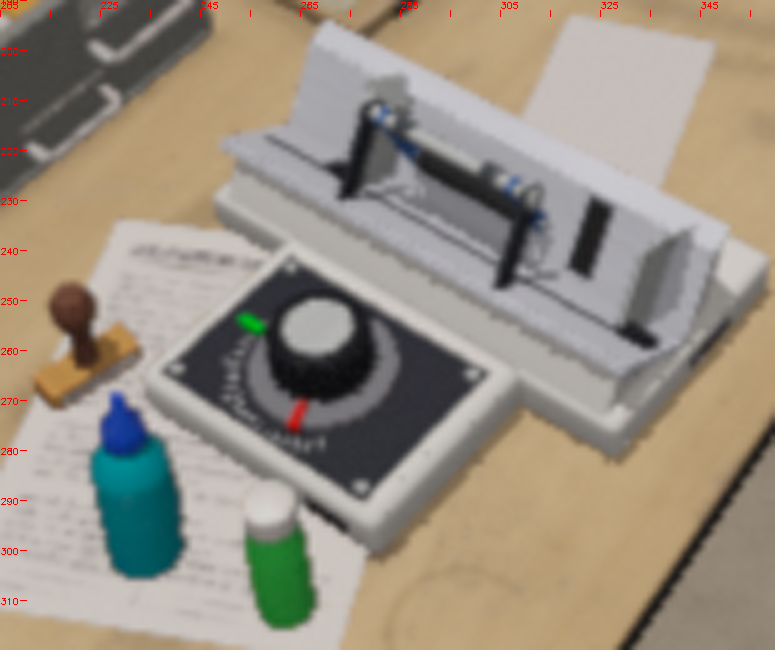

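View pics/c.png

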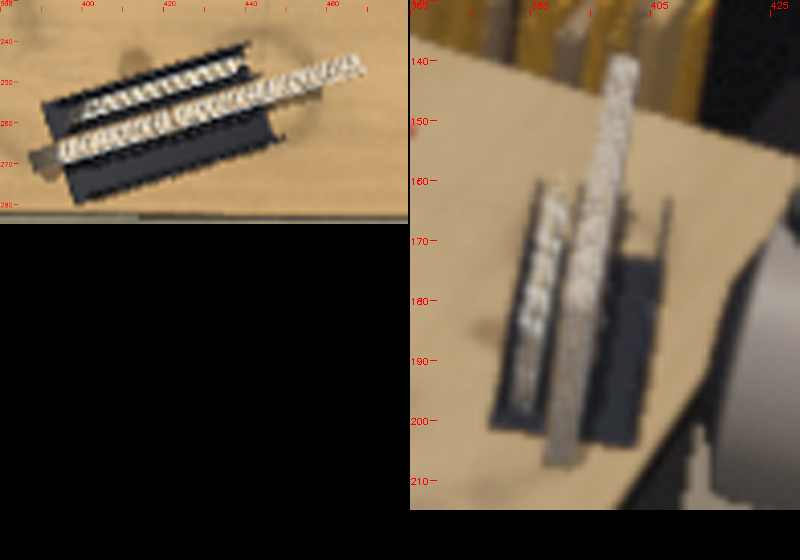

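The crops show:
- **Wheel, top view:** cap centre (258.4,210.2), red tip (246.2,215.8), green inner end (262,199).
- **Wheel, scene view:** the same three at (268.6,255.4), (264,275.6) and (257.8,255.6).
- **Feeder:** ledge front corners at top (288.6,168.6)/(275,261.8) and scene (249,219)/(328.6,265.6).
- **Bundle:** top edge runs (394.7,267)→(468.3,244.4) in the top view and (393.3,181.3)→(400,139.2) in the scene view.

Next step: triangulate these.

```bash
cat > h.py <<'E'
import numpy as np
from scipy.optimize import least_squares
C={n:{k:np.load(f"{n}0.npz")[k].astype(float) for k in("K","R","t")} for n in("top","scene")}
def proj(n,X):
    c=C[n];p=(c["R"]@np.asarray(X,float).T).T+c["t"]; p=p@c["K"].T; return p[...,:2]/p[...,2:]
def tri(a,b):
    r=least_squares(lambda X:np.r_[proj("top",X)-a,proj("scene",X)-b],[500,0,50]); return r.x,np.abs(r.fun).max()
def onz(n,u,z):
    c=C[n];d=c["R"].T@np.linalg.inv(c["K"])@[*u,1];o=-c["R"].T@c["t"];return o+d*(z-o[2])/d[2]
E
python3 - <<'E'
from h import *
np.set_printoptions(precision=1,suppress=True)
P=dict(cap=((258.4,210.2),(268.6,255.4),78),green=((262,199),(257.8,255.6),45),red=((246.2,215.8),(264,275.6),45),
ledF=((288.6,168.6),(249,219),72),ledN=((275,261.8),(328.6,265.6),72),
bunR=((468.3,244.4),(400,139.2),120),bunL=((394.7,267),(393.3,181.3),120),
apFL=((246.4,187.5),(234,265),39),apNL=((239.8,237),(280.5,299.5),39),lipF=((319.5,170),(270,194.5),107),
glue=((219.2,198.5),(228.5,270),128),moist=((220.5,227),(259.5,288),95),stamp=((246,170.5),(219.5,249),75))
for k,(a,b,z) in P.items():
    x,e=tri(a,b); print(k,x,"res%.1f"%e,"| z-known top",onz("top",a,z)[:2],"scene",onz("scene",b,z)[:2])
E
```

```text
cap [535.2 342.7  72.4] res0.2 | z-known top [534.6 342.1] scene [531.4 346.1]
green [580.3 338.4  39.7] res0.2 | z-known top [579.7 337.9] scene [576.5 341.5]
red [522.4 386.6  41.1] res0.4 | z-known top [522.9 386.5] scene [519.2 388.6]
ledF [678.  251.8  62.2] res0.4 | z-known top [676.  251.5] scene [669.5 258.7]
ledN [376.1 285.4  67.6] res0.6 | z-known top [374.  284.1] scene [375.7 288.8]
bunR [ 429.3 -297.2  112.5] res0.2 | z-known top [ 428.7 -294.1] scene [ 425.  -286.9]
bunL [358.1 -76.3 109.3] res0.8 | z-known top [359.5 -73.4] scene [351.4 -64.8]
apFL [622.2 394.1  30.5] res0.1 | z-known top [619.9 392.5] scene [616.5 398.7]
apNL [455.7 409.7   8.9] res0.9 | z-known top [454.4 404.4] scene [439.7 424.7]
lipF [668.  151.2  87.7] res0.3 | z-known top [660.3 150.7] scene [654.6 167.9]
glue [565.3 459.7 115.7] res1.2 | z-known top [558.5 454.3] scene [560.1 466.6]
moist [477.1 453.4  96. ] res0.3 | z-known top [476.5 453.2] scene [478.3 453. ]
stamp [669.6 391.1  67.5] res0.1 | z-known top [666.8 389.3] scene [664.3 395.4]
```

```bash
python3 -m creep '[{"tx":0.0396,"ty":-0.0262},{"tx":0.0396,"ty":-0.0262},{"tx":0.0396,"ty":-0.0262},{"tx":0.0396,"ty":-0.0262}]'; python3 -m creep '[{"tx":0.0396,"ty":-0.0262},{"tx":0.0396,"ty":-0.0262},{"tx":0.0396,"ty":-0.0262},{"tx":0.0396,"ty":-0.0262}]'
python3 - <<'E'
from h import *
for k,u,z in(("handleNear",(442,185),220),("handleFar",(433,142),220),("drawerR",(324,147),190),("drawerL",(241,140),190)): print(k,onz("top",u,z).round())
E
```

```text
handleNear [ 581. -193.  220.]
handleFar [ 710. -175.  220.]
drawerR [703. 138. 190.]
drawerL [723. 385. 190.]invalid input at $[0]: expected keys hand, tx, ty, tz, spin
invalid input at $[0]: expected keys hand, tx, ty, tz, spin
```

```bash
python3 -m creep '[{"hand":1,"tx":0.0396,"ty":-0.0262,"tz":0,"spin":0},{"hand":1,"tx":0.0396,"ty":-0.0262,"tz":0,"spin":0},{"hand":1,"tx":0.0396,"ty":-0.0262,"tz":0,"spin":0},{"hand":1,"tx":0.0396,"ty":-0.0262,"tz":0,"spin":0}]'; python3 -m creep '[{"hand":1,"tx":0.0396,"ty":-0.0262,"tz":0,"spin":0},{"hand":1,"tx":0.0396,"ty":-0.0262,"tz":0,"spin":0},{"hand":1,"tx":0.0396,"ty":-0.0262,"tz":0,"spin":0},{"hand":1,"tx":0.0396,"ty":-0.0262,"tz":0,"spin":0}]'
```

```text
time: 0.6
tool_pos: [282.8, -348.0, 240.5]
tcp_rot: [-3.141, 0.0, 0.318]
contact_force: [-0.3, -0.3, -0.5]
grip_width: 91.9
finger_force: 0.0
time: 1.1
tool_pos: [400.4, -198.8, 240.6]
tcp_rot: [-3.141, 0.0, 0.319]
contact_force: [0.7, -0.7, 0.2]
grip_width: 92.0
finger_force: 0.0
```

Tracking is good. Now move over the wheel and turn.

```bash
M='placeholder'; python3 -m creep '[{"hand":1,"tx":0.0297,"ty":-0.0475,"tz":0,"spin":0},{"hand":1,"tx":0.0297,"ty":-0.0475,"tz":0,"spin":0},{"hand":1,"tx":0.0297,"ty":-0.0475,"tz":0,"spin":0},{"hand":1,"tx":0.0297,"ty":-0.0475,"tz":0,"spin":0},{"hand":1,"tx":0.0297,"ty":-0.0475,"tz":0,"spin":0}]'; python3 -m creep '[{"hand":1,"tx":0.0297,"ty":-0.0475,"tz":0,"spin":0},{"hand":1,"tx":0.0297,"ty":-0.0475,"tz":0,"spin":0},{"hand":1,"tx":0.0297,"ty":-0.0475,"tz":0,"spin":0},{"hand":1,"tx":0.0297,"ty":-0.0475,"tz":0,"spin":0},{"hand":1,"tx":0.0297,"ty":-0.0475,"tz":0,"spin":0}]'
python3 -m creep '[{"hand":1,"tx":0,"ty":0,"tz":0,"spin":-10.5},{"hand":1,"tx":0,"ty":0,"tz":0,"spin":-10.5},{"hand":1,"tx":0,"ty":0,"tz":0,"spin":-10.5},{"hand":1,"tx":0,"ty":0,"tz":0,"spin":-10.5},{"hand":1,"tx":0,"ty":0,"tz":0,"spin":-10.5}]'
python3 -m creep '[{"hand":1,"tx":0,"ty":0,"tz":0,"spin":-10.5},{"hand":1,"tx":0,"ty":0,"tz":0,"spin":-10.5},{"hand":1,"tx":0,"ty":0,"tz":0,"spin":-10.5},{"hand":1,"tx":0,"ty":0,"tz":0,"spin":-10.5},{"hand":1,"tx":0,"ty":0,"tz":0,"spin":-10.2}]'
python3 -m creep '[{"hand":1,"tx":0,"ty":0,"tz":0,"spin":-10},{"hand":1,"tx":0,"ty":0,"tz":0,"spin":0}]'
```

```text
time: 1.72
tool_pos: [466.3, 73.7, 240.5]
tcp_rot: [3.141, 0.0, 0.319]
contact_force: [0.5, -0.1, 0.3]
grip_width: 91.5
finger_force: 0.0
time: 2.35
tool_pos: [532.9, 345.7, 240.2]
tcp_rot: [3.141, 0.001, 0.319]
contact_force: [0.2, 0.3, 0.4]
grip_width: 91.8
finger_force: 0.0
time: 2.98
tool_pos: [532.7, 343.8, 240.0]
tcp_rot: [-3.141, 0.001, 1.241]
contact_force: [0.3, 0.7, 0.3]
grip_width: 92.0
finger_force: 0.0
time: 3.6
tool_pos: [532.7, 343.8, 240.1]
tcp_rot: [-3.14, -0.0, 2.152]
contact_force: [1.1, 0.6, -0.6]
grip_width: 91.8
finger_force: 0.0
time: 3.85
tool_pos: [532.7, 343.9, 240.1]
tcp_rot: [-3.141, -0.0, 2.319]
contact_force: [1.1, 0.1, 0.7]
grip_width: 91.8
finger_force: 0.0
```

```bash
python3 -m creep '[{"hand":1,"tx":0,"ty":0,"tz":0.045,"spin":0},{"hand":1,"tx":0,"ty":0,"tz":0.045,"spin":0},{"hand":1,"tx":0,"ty":0,"tz":0.045,"spin":0},{"hand":1,"tx":0,"ty":0,"tz":0.025,"spin":0},{"hand":1,"tx":0,"ty":0,"tz":0.014,"spin":0}]'; python3 -m creep '[{"hand":0.7,"tx":0,"ty":0,"tz":0,"spin":0},{"hand":0.66,"tx":0,"ty":0,"tz":0,"spin":0},{"hand":0.6,"tx":0,"ty":0,"tz":0,"spin":0},{"hand":0.6,"tx":0,"ty":0,"tz":0,"spin":0}]'
```

```text
time: 4.47
tool_pos: [532.2, 343.6, 64.9]
tcp_rot: [-3.139, -0.001, 2.318]
contact_force: [-0.1, 0.9, -1.6]
grip_width: 91.7
finger_force: 0.0
time: 4.97
tool_pos: [534.5, 345.2, 67.9]
tcp_rot: [3.136, 0.001, 2.32]
contact_force: [5.6, 5.2, 0.5]
grip_width: 59.5
finger_force: 30.0
```

```bash
python3 -m creep '[{"hand":0.5,"tx":0,"ty":0.0027,"tz":0,"spin":0},{"hand":0.5,"tx":0,"ty":0,"tz":0,"spin":0},{"hand":0.5,"tx":0,"ty":0,"tz":0,"spin":5},{"hand":0.5,"tx":0,"ty":0,"tz":0,"spin":8},{"hand":0.5,"tx":0,"ty":0,"tz":0,"spin":8}]'; python3 -m creep '[{"hand":0.5,"tx":0,"ty":0,"tz":0,"spin":8},{"hand":0.5,"tx":0,"ty":0,"tz":0,"spin":8},{"hand":0.5,"tx":0,"ty":0,"tz":0,"spin":8},{"hand":0.5,"tx":0,"ty":0,"tz":0,"spin":8},{"hand":0.5,"tx":0,"ty":0,"tz":0,"spin":0}]'
python3 - <<'E'
from plant import *
print(get_obs())
E
```

```text
time: 5.6
tool_pos: [534.8, 345.4, 67.9]
tcp_rot: [-3.142, 0.001, 1.95]
contact_force: [-2.9, -2.5, 5.6]
grip_width: 59.5
finger_force: 30.0
time: 6.22
tool_pos: [535.0, 345.4, 67.9]
tcp_rot: [3.141, 0.0, 1.394]
contact_force: [-2.1, -2.8, 5.1]
grip_width: 59.3
finger_force: 30.0
{'time': 6.225, 'joint_positions': array([ 4.53321862e-01,  7.10482917e-01,  1.39899284e+00, -7.88738056e-04,
        1.03180300e+00,  6.30745630e-01]), 'dq': array([ 0.00012974, -0.00151317,  0.00147424,  0.001951  ,  0.000558  ,
       -0.04611217]), 'tau': array([  0.82779005, -54.25286293, -20.88347375,   0.40307547,
        -0.83573163,   0.48280315]), 'tool_pos': array([535.00177811, 345.38536118,  67.89159693]), 'tcp_rot': array([3.14093997e+00, 3.61727458e-04, 1.39377717e+00]), 'contact_force': array([-2.05416185, -2.77931696,  5.10574864]), 'moment': array([-0.42926662,  0.23335958, -0.11848638]), 'finger_force': 30.00205099582672, 'grip_width': 59.31200510523783}
```

```bash
python3 -m creep '[{"hand":0.5,"tx":0,"ty":0,"tz":0,"spin":8},{"hand":0.5,"tx":0,"ty":0,"tz":0,"spin":8},{"hand":0.5,"tx":0,"ty":0,"tz":0,"spin":8},{"hand":0.5,"tx":0,"ty":0,"tz":0,"spin":8},{"hand":0.5,"tx":0,"ty":0,"tz":0,"spin":8}]'; python3 -m creep '[{"hand":0.5,"tx":0,"ty":0,"tz":0,"spin":8},{"hand":0.5,"tx":0,"ty":0,"tz":0,"spin":8},{"hand":0.5,"tx":0,"ty":0,"tz":0,"spin":1},{"hand":0.5,"tx":0,"ty":0,"tz":0,"spin":0}]'; python3 -m creep '[{"hand":0.75,"tx":0,"ty":0,"tz":0,"spin":0},{"hand":1,"tx":0,"ty":0,"tz":0,"spin":0},{"hand":1,"tx":0,"ty":0,"tz":0,"spin":0}]'; python3 -m creep '[{"hand":1,"tx":0,"ty":0,"tz":-0.03,"spin":0},{"hand":1,"tx":0,"ty":0,"tz":-0.045,"spin":0},{"hand":1,"tx":0,"ty":0,"tz":-0.055,"spin":0},{"hand":1,"tx":0,"ty":0,"tz":-0.055,"spin":0},{"hand":1,"tx":0,"ty":0,"tz":0,"spin":0}]'
python3 - <<'E'
from plant import *
import cv2,numpy as np
ims=[]
for n,x0,y0 in(("top",215,170),("scene",225,215)):
    c=cams.capture(n)["color"]; cv2.imwrite(f"pics/{n}1.png",cv2.cvtColor(c,cv2.COLOR_RGB2BGR))
    im=cv2.resize(c[y0:y0+75,x0:x0+80,::-1],None,fx=5,fy=5,interpolation=cv2.INTER_CUBIC)
    ims.append(im)
    a=c.astype(int); 
    for nm,m in(("red",(a[...,0]>150)&(a[...,1]<70)&(a[...,2]<70)),("green",(a[...,1]>150)&(a[...,0]<90)&(a[...,2]<110))):
        y,x=np.nonzero(m[y0:y0+75,x0:x0+80]); print(n,nm,len(x),(x.mean()+x0).round(1) if len(x) else '',(y.mean()+y0).round(1) if len(x) else '')
cv2.imwrite("pics/d.png",np.hstack(ims))
E
```

```text
time: 6.85
tool_pos: [535.2, 345.3, 67.9]
tcp_rot: [3.14, -0.0, 0.693]
contact_force: [-1.1, -3.0, 5.2]
grip_width: 59.2
finger_force: 30.0
time: 7.35
tool_pos: [535.2, 345.2, 67.9]
tcp_rot: [3.141, -0.001, 0.4]
contact_force: [-0.2, -3.9, 6.3]
grip_width: 59.3
finger_force: 30.0
time: 7.72
tool_pos: [534.7, 345.8, 66.5]
tcp_rot: [3.142, 0.0, 0.401]
contact_force: [1.1, 0.1, 0.3]
grip_width: 84.1
finger_force: 0.0
time: 8.35
tool_pos: [536.6, 346.8, 257.3]
tcp_rot: [-3.141, -0.01, 0.401]
contact_force: [-0.4, -1.0, -1.0]
grip_width: 92.2
finger_force: 0.0
top red 0  
top green 0  
scene red 0  
scene green 6 254.5 253.8
```

View pics/d.png

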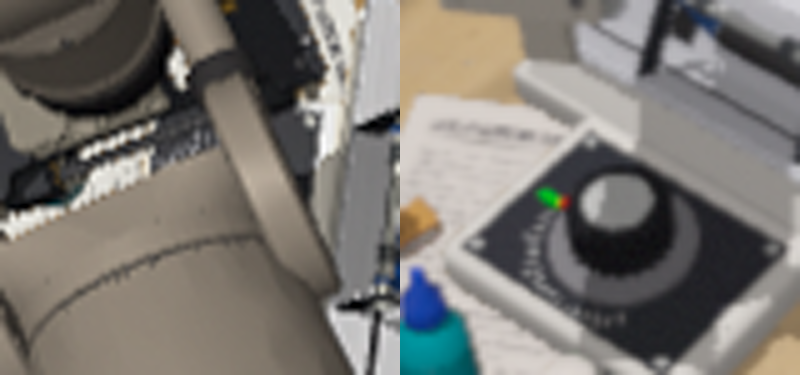

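Both views put the red tip against the green mark in the scene half (563,202); I'll check it again once the arm is clear. Moving to the sorter.

```bash
python3 -m creep '[{"hand":1,"tx":-0.0337,"ty":0.0432,"tz":0,"spin":0},{"hand":1,"tx":-0.0337,"ty":0.0432,"tz":0,"spin":0},{"hand":1,"tx":-0.0337,"ty":0.0432,"tz":0,"spin":0},{"hand":1,"tx":-0.0337,"ty":0.0432,"tz":0,"spin":0},{"hand":1,"tx":-0.0337,"ty":0.0432,"tz":0,"spin":0}]';python3 -m creep '[{"hand":1,"tx":-0.0337,"ty":0.0432,"tz":0,"spin":0},{"hand":1,"tx":-0.0337,"ty":0.0432,"tz":0,"spin":0},{"hand":1,"tx":-0.0337,"ty":0.0432,"tz":0,"spin":0},{"hand":1,"tx":-0.0337,"ty":0.0432,"tz":0,"spin":0},{"hand":1,"tx":-0.0337,"ty":0.0432,"tz":0,"spin":0}]'
python3 -m creep '[{"hand":1,"tx":0,"ty":0,"tz":0,"spin":-10.5},{"hand":1,"tx":0,"ty":0,"tz":0,"spin":-10.5},{"hand":1,"tx":0,"ty":0,"tz":0,"spin":-10.5},{"hand":1,"tx":0,"ty":0,"tz":0,"spin":-10.5}]'
python3 -m creep '[{"hand":1,"tx":0,"ty":0,"tz":0,"spin":-10.5},{"hand":1,"tx":0,"ty":0,"tz":0,"spin":-10.5},{"hand":1,"tx":0,"ty":0,"tz":0,"spin":-10.5},{"hand":1,"tx":0,"ty":0,"tz":0,"spin":-10.4},{"hand":1,"tx":0,"ty":0,"tz":0,"spin":0}]'
python3 - <<'E'
from plant import *
import cv2,numpy as np
for n in("top","scene"):
    c=cams.capture(n)["color"]; cv2.imwrite(f"pics/{n}2.png",cv2.cvtColor(c,cv2.COLOR_RGB2BGR))
from h import *
t=cv2.imread("pics/top2.png");s=cv2.imread("pics/scene2.png")
# red/green relative to axis, sub-pixel centroids by colour excess
for n,im,x0,y0,w,h in(("top",t,235,180,50,55),("scene",s,235,235,60,60)):
    a=im[y0:y0+h,x0:x0+w].astype(float)
    for nm,e in(("red",a[...,2]-np.maximum(a[...,0],a[...,1])),("green",a[...,1]-np.maximum(a[...,0],a[...,2]))):
        e=np.where(e>50,e,0);Y,X=np.mgrid[:h,:w]; u=((e*X).sum()/e.sum()+x0,(e*Y).sum()/e.sum()+y0); p=onz(n,u,45); print(n,nm,np.round(u,1),p[:2].round(1))
a=cv2.resize(t[155:275,265:335],None,fx=5,fy=5,interpolation=2)[:600]
b=cv2.resize(s[125:215,340:430],None,fx=5,fy=5,interpolation=2)
o=np.zeros((600,800,3),np.uint8);o[:600,:350]=a;o[:450,350:800]=b;cv2.imwrite("pics/e.png",o)
E
```

```text
time: 9.07
tool_pos: [462.4, 79.6, 249.9]
tcp_rot: [-3.14, 0.003, 0.401]
contact_force: [1.0, -1.1, -0.5]
grip_width: 91.8
finger_force: 0.0
time: 9.7
tool_pos: [391.7, -184.6, 250.2]
tcp_rot: [-3.139, 0.002, 0.401]
contact_force: [0.9, 0.2, -0.8]
grip_width: 92.1
finger_force: 0.0
time: 10.2
tool_pos: [392.3, -183.0, 250.0]
tcp_rot: [-3.138, -0.001, 1.14]
contact_force: [-0.4, -0.9, 0.1]
grip_width: 91.5
finger_force: 0.0
time: 10.82
tool_pos: [392.5, -183.0, 250.3]
tcp_rot: [-3.14, -0.002, 1.864]
contact_force: [-0.7, -0.5, -0.2]
grip_width: 91.7
finger_force: 0.0
top red [260.4 199.3] [578.6 343. ]
top green [261.7 196. ] [589.7 339.4]
scene red [257.5 255. ] [578.5 340.2]
scene green [254.3 254. ] [588.7 341.9]
```

View pics/e.png

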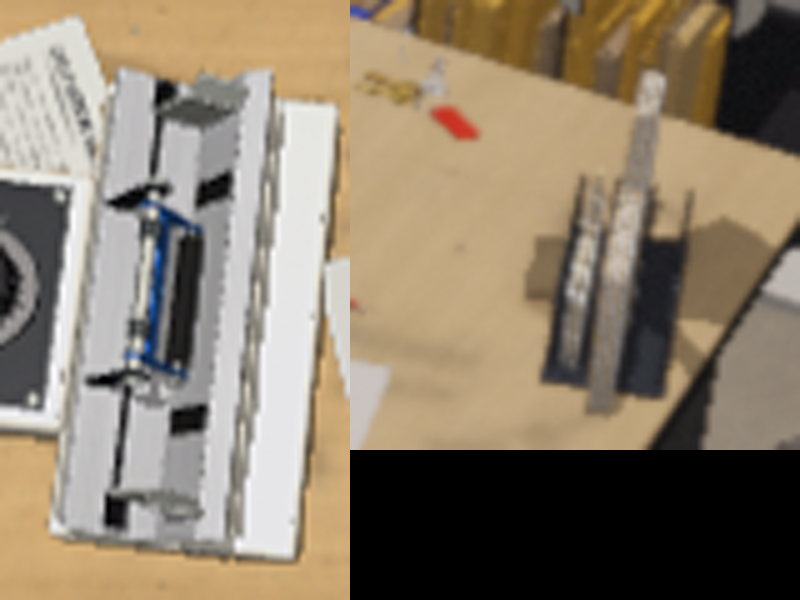

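The feeder picture shows the movable guide now at the far end, with the roller at (180,300). In the scene half the bundle runs (600,390)→(650,75), undisturbed. The pointer agrees with the mark to about 0.4° when the two views are averaged. Grasping now.

```bash
python3 -m creep '[{"hand":1,"tx":0.001,"ty":0.003,"tz":0.045,"spin":0},{"hand":1,"tx":0,"ty":0,"tz":0.045,"spin":0},{"hand":1,"tx":0,"ty":0,"tz":0.04,"spin":0},{"hand":1,"tx":0,"ty":0,"tz":0.02,"spin":0},{"hand":1,"tx":0,"ty":0,"tz":0.008,"spin":0}]'; python3 -m creep '[{"hand":0.6,"tx":0,"ty":0,"tz":0,"spin":0},{"hand":0.4,"tx":0,"ty":0,"tz":0,"spin":0},{"hand":0.3,"tx":0,"ty":0,"tz":0,"spin":0},{"hand":0.2,"tx":0,"ty":0,"tz":0,"spin":0},{"hand":0.1,"tx":0,"ty":0,"tz":0,"spin":0}]';  python3 -m creep '[{"hand":0.1,"tx":0,"ty":0,"tz":0,"spin":0},{"hand":0.1,"tx":0,"ty":0,"tz":0,"spin":0},{"hand":0.1,"tx":0,"ty":0,"tz":0,"spin":0}]'
```

```text
time: 11.55
tool_pos: [395.0, -181.2, 92.4]
tcp_rot: [-3.14, -0.002, 1.863]
contact_force: [-1.0, -0.8, 0.9]
grip_width: 92.0
finger_force: 0.0
time: 12.18
tool_pos: [395.8, -181.7, 94.0]
tcp_rot: [3.141, 0.001, 1.865]
contact_force: [0.0, -0.4, -1.1]
grip_width: 46.0
finger_force: 0.0
time: 12.55
tool_pos: [395.6, -181.6, 93.7]
tcp_rot: [-3.141, -0.0, 1.865]
contact_force: [-2.8, -1.2, -0.9]
grip_width: 16.4
finger_force: 6.0
```

```bash
python3 -m creep '[{"hand":0,"tx":0,"ty":0,"tz":0,"spin":0},{"hand":0,"tx":0,"ty":0,"tz":0,"spin":0},{"hand":0,"tx":0,"ty":0,"tz":-0.01,"spin":0},{"hand":0,"tx":0,"ty":0,"tz":-0.02,"spin":0},{"hand":0,"tx":0,"ty":0,"tz":-0.03,"spin":0}]'; python3 -m creep '[{"hand":0,"tx":0,"ty":0,"tz":-0.03,"spin":0},{"hand":0,"tx":0,"ty":0,"tz":-0.03,"spin":0},{"hand":0,"tx":0,"ty":0,"tz":-0.03,"spin":0},{"hand":0,"tx":0,"ty":0,"tz":0,"spin":0},{"hand":0,"tx":0,"ty":0,"tz":0,"spin":0}]'
python3 - <<'E'
from plant import *
import cv2,numpy as np
from h import *
T=get_obs();print(T["tool_pos"],T["tcp_rot"])
im={}
for n in("top","scene"):
    c=cams.capture(n)["color"]; im[n]=np.ascontiguousarray(c[...,::-1]); cv2.imwrite(f"pics/{n}3.png",im[n])
    print(n,proj(n,T["tool_pos"]).round())
o=[]
for n in("top","scene"):
    u=proj(n,T["tool_pos"]+[0,0,-30]).astype(int);x0=max(0,min(540,u[0]-50));y0=max(0,min(285,u[1]-50));print(n,x0,y0)
    o.append(cv2.resize(im[n][y0:y0+115,x0:x0+100],None,fx=4,fy=4,interpolation=2))
cv2.imwrite("pics/f.png",np.hstack(o))
E
```

```text
time: 13.18
tool_pos: [395.3, -181.3, 154.3]
tcp_rot: [-3.141, -0.001, 1.865]
contact_force: [1.0, -0.2, -1.7]
grip_width: 15.6
finger_force: 30.0
time: 13.8
tool_pos: [395.2, -181.3, 242.9]
tcp_rot: [-3.141, -0.001, 1.865]
contact_force: [-1.0, -0.7, -2.2]
grip_width: 15.9
finger_force: 30.0
[ 395.22371381 -181.2661459   242.91104113] [-3.14084495e+00 -9.61761155e-04  1.86513836e+00]
top [445. 251.]
scene [400. 126.]
top 391 201
scene 348 83
```

View pics/f.png

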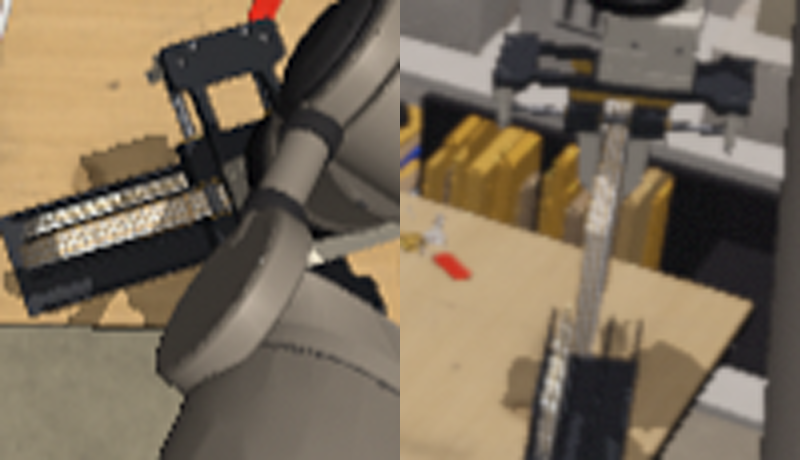

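The bundle is held upright. Its near top end is at top (406,262.2) and scene (398,141).

Run:
```python
from h import *
T=np.array([395.2,-181.3]);d=np.array([np.cos(1.865),np.sin(1.865)])
A=onz("top",(406,262.2),269)[:2]+[.6,3.1];B=onz("scene",(398,141),269)[:2]+[3.8,-.9]
print(A.round(1),B.round(1),[(float((p-T)@d),float((p-T)@[d[1],-d[0]])) for p in(A,B)], tri((406,262.2),(398,141)))
# before lift ends relative to grasp TCP
for n,l in(("top",((468.3,244.4),(394.7,267))),("scene",((400,139.2),(393.3,181.3)))):
    for u in l:
        p=onz(n,u,120)[:2]+([.6,3.1] if n=="top" else [3.8,-.9]); print(n,((p-[395.6,-181.6])@d).round(1))
# feeder checks
ax=np.array([535.2,345.2]);
for u,z in(((302.2,215.6),70.7),((265+180/5,155+300/5),70.7)): print("roller",onz("top",u,z)[:2]+[.6,3.1])
for u,w in(((272.5+14.1,253.6),117),((297,176.6),117),((305,258.4),99.5),((313.6,171),99.5)): print("lip",(onz("top",u,w)[:2]+[.6,3.1]).round(1))
```

```text
[362.2 -68.9] [357.5 -66.8] [(117.09982162059177, 0.972099702428125), (120.52021769230736, -2.8695530291344764)] (array([359.91082379, -74.33128724, 262.27354882]), np.float64(1.0606481726939023))
top -114.5
top 116.8
scene -111.3
scene 122.6
roller [521.02669703 206.89512347]
roller [522.92140003 210.73907951]
lip [395.7 248.2]
lip [635.1 223.5]
lip [383.7 194.1]
lip [659.9 172.5]
```

```bash
python3 -m creep '[{"hand":0,"tx":0.0406,"ty":0.0287,"tz":0,"spin":0},{"hand":0,"tx":0.0406,"ty":0.0287,"tz":0,"spin":0},{"hand":0,"tx":0.0406,"ty":0.0287,"tz":0,"spin":0},{"hand":0,"tx":0.0406,"ty":0.0287,"tz":0,"spin":0}]'; python3 -m creep '[{"hand":0,"tx":0.0406,"ty":0.0287,"tz":0,"spin":0},{"hand":0,"tx":0.0406,"ty":0.0287,"tz":0,"spin":0},{"hand":0,"tx":0.0406,"ty":0.0287,"tz":0,"spin":0},{"hand":0,"tx":0.0406,"ty":0.0287,"tz":0,"spin":0}]'
python3 -m creep '[{"hand":0,"tx":0,"ty":0,"tz":0,"spin":-9.6},{"hand":0,"tx":0,"ty":0,"tz":0,"spin":-9.6},{"hand":0,"tx":0,"ty":0,"tz":0,"spin":-9.6},{"hand":0,"tx":0,"ty":0,"tz":0,"spin":-9.6}]'
python3 -m creep '[{"hand":0,"tx":0,"ty":0,"tz":0,"spin":-9.6},{"hand":0,"tx":0,"ty":0,"tz":0,"spin":-9.6},{"hand":0,"tx":0,"ty":0,"tz":0,"spin":-9.6},{"hand":0,"tx":0,"ty":0,"tz":0,"spin":0},{"hand":0,"tx":0,"ty":0,"tz":0,"spin":0}]'
python3 - <<'E'
from plant import *
import cv2,numpy as np
from h import *
T=get_obs();print(T["tool_pos"],T["tcp_rot"],T["contact_force"])
o=[]
for n,x0,y0 in(("top",225,150),("scene",215,100)):
    c=cams.capture(n)["color"][...,::-1].copy(); cv2.imwrite(f"pics/{n}4.png",c)
    o.append(cv2.resize(c[y0:y0+150,x0:x0+133],None,fx=3,fy=4 if 0 else 3,interpolation=2))
cv2.imwrite("pics/g.png",np.hstack(o))
E
```

```text
time: 14.4
tool_pos: [458.3, 8.6, 242.6]
tcp_rot: [-3.14, -0.001, 1.865]
contact_force: [0.9, 0.4, -1.7]
grip_width: 15.6
finger_force: 30.0
time: 14.9
tool_pos: [521.1, 197.3, 242.2]
tcp_rot: [-3.139, 0.0, 1.865]
contact_force: [0.2, -0.5, -1.3]
grip_width: 15.2
finger_force: 30.0
time: 15.4
tool_pos: [520.7, 195.8, 242.1]
tcp_rot: [-3.139, -0.002, 2.541]
contact_force: [0.2, -0.2, -2.0]
grip_width: 15.3
finger_force: 30.0
time: 16.02
tool_pos: [521.0, 195.7, 243.0]
tcp_rot: [-3.141, -0.001, 3.035]
contact_force: [0.3, 0.5, -1.9]
grip_width: 15.8
finger_force: 30.0
[520.98799105 195.7350616  242.95710855] [-3.14108820e+00 -1.23950944e-03  3.03476108e+00] [ 0.31227837  0.52161414 -1.93254612]
```

View pics/g.png

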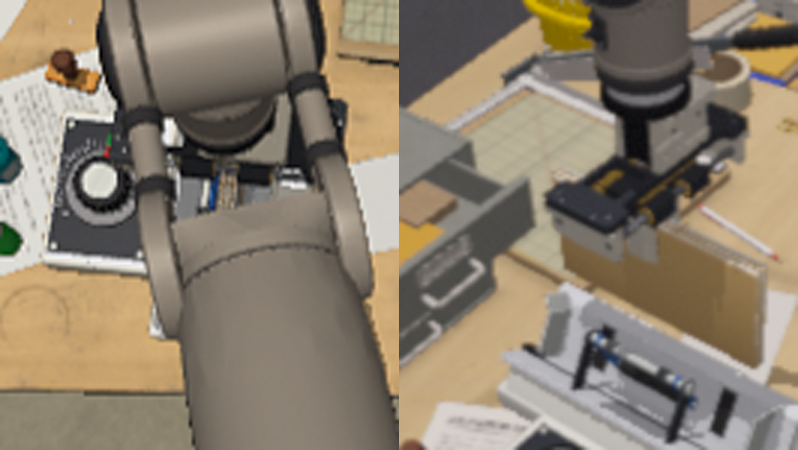

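Run:
```python
from h import *
T=np.array([521,195.7,243.]);a=np.radians(-6.1);x=np.array([np.cos(a),np.sin(a),0]);y=np.array([-np.sin(a),np.cos(a),0]);z=np.array([0,0,1.])
for o in(-4,-1.5,1):
    print(o,[proj("scene",T+(o+s*118.5)*x+8*y+h*z).round(1).tolist() for s,h in((-1,-88),(-1,26),(1,-88))])
print("cap",proj("scene",[535.2,345.2,78]),"seen 268.6,255.4; top",proj("top",[535.2,345.2,78]))
```

```text
-4 [[334.5, 223.8], [334.9, 191.8], [268.9, 189.1]]
-1.5 [[333.7, 223.4], [334.0, 191.4], [268.3, 188.8]]
1 [[332.9, 223.0], [333.2, 191.0], [267.6, 188.4]]
cap [267.66690247 254.61693484] seen 268.6,255.4; top [257.42384568 210.01501102]
```

```bash
python3 -m creep '[{"hand":0,"tx":-0.002,"ty":0,"tz":0.02,"spin":0},{"hand":0,"tx":0,"ty":0,"tz":0.02,"spin":0},{"hand":0,"tx":0,"ty":0,"tz":0.02,"spin":0},{"hand":0,"tx":0,"ty":0,"tz":0.003,"spin":0},{"hand":0,"tx":0,"ty":0,"tz":0,"spin":0}]'; python3 -m creep '[{"hand":0,"tx":0,"ty":0,"tz":0.003,"spin":0},{"hand":0,"tx":0,"ty":0,"tz":0.002,"spin":0},{"hand":0,"tx":0,"ty":0,"tz":0.002,"spin":0},{"hand":0,"tx":0,"ty":0,"tz":0,"spin":0}]'; python3 -m creep '[{"hand":0,"tx":0,"ty":0.0015,"tz":0.0026,"spin":0},{"hand":0,"tx":0,"ty":0.0015,"tz":0.0026,"spin":0},{"hand":0,"tx":0,"ty":0.0015,"tz":0.0026,"spin":0},{"hand":0,"tx":0,"ty":0,"tz":0,"spin":0}]'
```

```text
time: 16.75
tool_pos: [523.4, 195.6, 181.1]
tcp_rot: [3.142, 0.0, 3.037]
contact_force: [-0.1, 0.4, -1.8]
grip_width: 15.4
finger_force: 30.0
time: 17.25
tool_pos: [523.1, 195.6, 173.6]
tcp_rot: [-3.141, -0.0, 3.038]
contact_force: [0.2, 0.2, -1.3]
grip_width: 15.7
finger_force: 30.0
time: 17.75
tool_pos: [523.6, 199.9, 165.6]
tcp_rot: [-3.141, -0.0, 3.038]
contact_force: [0.8, -1.8, -1.2]
grip_width: 15.6
finger_force: 30.0
```

```bash
python3 -m creep '[{"hand":0,"tx":0,"ty":0.0015,"tz":0.0026,"spin":0},{"hand":0,"tx":0,"ty":0.0015,"tz":0.0026,"spin":0},{"hand":0,"tx":0,"ty":0.0015,"tz":0.0026,"spin":0},{"hand":0,"tx":0,"ty":0,"tz":0,"spin":0}]'; python3 -m creep '[{"hand":0,"tx":0,"ty":0.0015,"tz":0.0026,"spin":0},{"hand":0,"tx":0,"ty":0.0015,"tz":0.0026,"spin":0},{"hand":0,"tx":0,"ty":0,"tz":0,"spin":0}]'
python3 - <<'E'
from plant import *
import cv2,numpy as np
o=[]
for n,x0,y0 in(("top",225,150),("scene",215,120)):
    c=cams.capture(n)["color"][...,::-1].copy(); cv2.imwrite(f"pics/{n}5.png",c)
c=c[150:270,230:370]; cv2.imwrite("pics/i.png",cv2.resize(c,None,fx=5,fy=5,interpolation=2))
E
```

```text
time: 18.25
tool_pos: [524.1, 204.4, 157.8]
tcp_rot: [-3.141, -0.0, 3.038]
contact_force: [0.5, -2.4, -0.6]
grip_width: 15.8
finger_force: 30.0
time: 18.62
tool_pos: [524.1, 207.4, 152.3]
tcp_rot: [-3.141, -0.001, 3.038]
contact_force: [-0.3, -2.7, -1.8]
grip_width: 15.8
finger_force: 30.0
```

View pics/i.png

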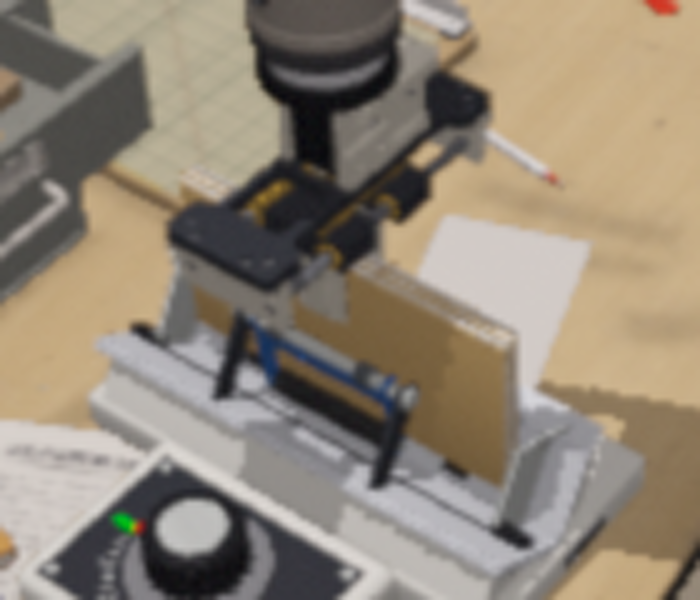

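The bundle is between the guides with its lower edge behind the roller (280,400 to 380,430 in the crop), still upright. The pointer is at the mark (137,526). Next: loosen the grip and lean it back onto the plate with the front finger.

```bash
python3 -m creep '[{"hand":0.3,"tx":0,"ty":0,"tz":0,"spin":0},{"hand":0.5,"tx":0,"ty":0,"tz":0,"spin":0},{"hand":0.5,"tx":0,"ty":0,"tz":0,"spin":0},{"hand":0.5,"tx":0,"ty":-0.004,"tz":0,"spin":0},{"hand":0.5,"tx":0,"ty":-0.006,"tz":0,"spin":0}]'; python3 -m creep '[{"hand":0.5,"tx":0,"ty":-0.006,"tz":0,"spin":0},{"hand":0.5,"tx":0,"ty":-0.006,"tz":0,"spin":0},{"hand":0.5,"tx":0,"ty":-0.006,"tz":0,"spin":0},{"hand":0.5,"tx":0,"ty":-0.006,"tz":0,"spin":0},{"hand":0.5,"tx":0,"ty":-0.003,"tz":0,"spin":0}]';  python3 -m creep '[{"hand":0.5,"tx":0,"ty":-0.005,"tz":0,"spin":0},{"hand":0.5,"tx":0,"ty":-0.003,"tz":0,"spin":0},{"hand":0.5,"tx":0,"ty":0,"tz":0,"spin":0}]'
python3 - <<'E'
from plant import *
import cv2
for n in("top","scene"):
    cv2.imwrite(f"pics/{n}6.png",cams.capture(n)["color"][...,::-1])
E
```

```text
time: 19.35
tool_pos: [523.3, 197.3, 152.9]
tcp_rot: [-3.142, 0.0, 3.038]
contact_force: [0.6, 0.5, -0.5]
grip_width: 45.7
finger_force: 0.0
time: 19.98
tool_pos: [520.5, 170.2, 152.9]
tcp_rot: [-3.141, -0.0, 3.038]
contact_force: [-0.3, 0.9, -0.0]
grip_width: 45.8
finger_force: 0.2
time: 20.35
tool_pos: [519.8, 162.6, 152.9]
tcp_rot: [-3.141, -0.0, 3.038]
contact_force: [-0.3, -0.8, 0.5]
grip_width: 45.8
finger_force: 0.4
```

```bash
python3 -m creep '[{"hand":0.5,"tx":0,"ty":-0.002,"tz":0,"spin":0},{"hand":0.5,"tx":0,"ty":-0.002,"tz":0,"spin":0},{"hand":0.5,"tx":0,"ty":-0.002,"tz":0,"spin":0},{"hand":0.5,"tx":0,"ty":0,"tz":0,"spin":0}]';  python3 -m creep '[{"hand":0.5,"tx":0,"ty":-0.002,"tz":0,"spin":0},{"hand":0.5,"tx":0,"ty":-0.002,"tz":0,"spin":0},{"hand":0.5,"tx":0,"ty":0,"tz":0,"spin":0}]'
```

```text
time: 20.95
tool_pos: [519.1, 156.6, 152.9]
tcp_rot: [-3.142, -0.0, 3.038]
contact_force: [0.5, 0.0, -0.4]
grip_width: 45.7
finger_force: 0.0
time: 21.32
tool_pos: [518.7, 152.6, 152.9]
tcp_rot: [-3.142, -0.0, 3.038]
contact_force: [-0.3, 0.9, -0.1]
grip_width: 46.5
finger_force: 0.0
```

```bash
python3 -m creep '[{"hand":0.5,"tx":0,"ty":-0.002,"tz":0,"spin":0},{"hand":0.5,"tx":0,"ty":0,"tz":0,"spin":0}]';  python3 -m creep '[{"hand":0.5,"tx":0,"ty":-0.002,"tz":0,"spin":0},{"hand":0.5,"tx":0,"ty":0,"tz":0,"spin":0}]';python3 -m creep '[{"hand":0.5,"tx":0,"ty":-0.002,"tz":0,"spin":0},{"hand":0.5,"tx":0,"ty":0,"tz":0,"spin":0}]'
python3 - <<'E'
from plant import *
import cv2,numpy as np
from h import *
c=cams.capture("scene")["color"][...,::-1].copy();cv2.imwrite("pics/scene7.png",c)
# predicted near-end corners of bundle in home pose vs raised, hopper frame
a=np.radians(-6.1);x=np.array([np.cos(a),np.sin(a),0]);y=np.array([-np.sin(a),np.cos(a),0]);z=np.array([0,0,1.])
yh=y*np.cos(np.pi/6)+z*.5;zh=-y*.5+z*np.cos(np.pi/6);O=np.array([522,222.5,45])
for dz in(0,10,20,30): print(dz,[(proj("scene",O-118.5*x+h*yh+(q+dz)*zh)+[.9,.8]).round(1).tolist() for h,q in((8,114),(-8,114),(8,60))])
# compare with scene0: columns of changed mask along near part
b=cv2.imread("pics/scene0.png");d=np.abs(c.astype(int)-b).sum(2)
for r in range(176,236,3): print(r,"".join("#" if v>60 else "." for v in d[r,290:362]))
E
```

```text
time: 21.58
tool_pos: [518.5, 150.7, 152.9]
tcp_rot: [-3.141, -0.0, 3.038]
contact_force: [0.3, -0.8, 0.2]
grip_width: 46.0
finger_force: 0.0
time: 21.82
tool_pos: [518.3, 148.7, 152.9]
tcp_rot: [-3.141, 0.0, 3.038]
contact_force: [0.2, -0.0, 0.6]
grip_width: 45.7
finger_force: 0.0
time: 22.08
tool_pos: [518.1, 146.7, 152.9]
tcp_rot: [-3.141, -0.0, 3.038]
contact_force: [-0.1, -0.4, -0.2]
grip_width: 46.3
finger_force: 0.0
0 [[341.4, 219.5], [344.3, 218.7], [335.5, 237.1]]
10 [[342.6, 216.2], [345.4, 215.5], [336.6, 233.9]]
20 [[343.7, 212.9], [346.6, 212.2], [337.7, 230.6]]
30 [[344.8, 209.6], [347.7, 208.9], [338.8, 227.4]]
176 .###########...###########################..............................
179 ################.######################.................................
182 #####..################.#########.......................................
185 #...#############################.......................................
188 .################################.......................................
191 ################################........................................
194 
[... 373 characters left out ...]
.......
209 ########################################################................
212 #####################################################.#.................
215 ####################################################.#####..............
218 ...################################################.#.############......
221 ##.......#########################################.###........##########
224 ...#####........####################################...................#
227 ######...####..........##########################.#.....................
230 ....########...###......###########################.....................
233 ..........#######....#############################.....................#
```

The bundle leans back against the plate, with its near top corner at about scene (346,207), roughly 30 mm above home. Now rise, close the fingers and push down on the top edge along the slope.

```bash
python3 -m creep '[{"hand":0.5,"tx":0,"ty":0,"tz":-0.02,"spin":0},{"hand":0.5,"tx":0,"ty":0,"tz":-0.02,"spin":0},{"hand":0.5,"tx":0,"ty":0,"tz":-0.02,"spin":0},{"hand":0,"tx":0,"ty":0.004,"tz":0,"spin":0},{"hand":0,"tx":0,"ty":0,"tz":0,"spin":0}]';  python3 -m creep '[{"hand":0,"tx":0,"ty":0,"tz":0,"spin":0},{"hand":0,"tx":0,"ty":0,"tz":0,"spin":0},{"hand":0,"tx":0,"ty":0,"tz":0,"spin":0},{"hand":0,"tx":0,"ty":0,"tz":0.01,"spin":0},{"hand":0,"tx":0,"ty":0,"tz":0.01,"spin":0}]'; python3 -m creep '[{"hand":0,"tx":0,"ty":0.0015,"tz":0.0026,"spin":0},{"hand":0,"tx":0,"ty":0.0015,"tz":0.0026,"spin":0},{"hand":0,"tx":0,"ty":0,"tz":0,"spin":0}]';python3 -m creep '[{"hand":0,"tx":0,"ty":0.0015,"tz":0.0026,"spin":0},{"hand":0,"tx":0,"ty":0.0015,"tz":0.0026,"spin":0},{"hand":0,"tx":0,"ty":0,"tz":0,"spin":0}]'
```

```text
time: 22.75
tool_pos: [518.1, 151.1, 212.1]
tcp_rot: [-3.141, -0.001, 3.038]
contact_force: [0.5, -0.0, -0.2]
grip_width: 30.7
finger_force: 0.0
time: 23.38
tool_pos: [518.3, 150.7, 192.0]
tcp_rot: [-3.141, -0.0, 3.038]
contact_force: [0.3, -0.2, -0.2]
grip_width: 0.2
finger_force: 0.0
time: 23.75
tool_pos: [518.8, 154.0, 187.6]
tcp_rot: [-3.141, -0.0, 3.038]
contact_force: [0.8, -0.0, 0.6]
grip_width: 0.5
finger_force: 0.0
time: 24.12
tool_pos: [519.0, 156.9, 182.3]
tcp_rot: [-3.141, -0.0, 3.038]
contact_force: [-0.1, -0.3, -0.5]
grip_width: 0.4
finger_force: 0.0
```

```bash
python3 -m creep '[{"hand":0,"tx":0,"ty":0.0015,"tz":0.0026,"spin":0},{"hand":0,"tx":0,"ty":0.0015,"tz":0.0026,"spin":0},{"hand":0,"tx":0,"ty":0,"tz":0,"spin":0}]';python3 -m creep '[{"hand":0,"tx":0,"ty":0.0015,"tz":0.0026,"spin":0},{"hand":0,"tx":0,"ty":0,"tz":0,"spin":0}]';python3 -m creep '[{"hand":0,"tx":0,"ty":0.0015,"tz":0.0026,"spin":0},{"hand":0,"tx":0,"ty":0,"tz":0,"spin":0}]';python3 -m creep '[{"hand":0,"tx":0,"ty":0.0015,"tz":0.0026,"spin":0},{"hand":0,"tx":0,"ty":0,"tz":0,"spin":0}]'
python3 - <<'E'
from plant import *
import cv2,numpy as np
c=cams.capture("scene")["color"][...,::-1].copy();cv2.imwrite("pics/scene8.png",c)
b=cv2.imread("pics/scene0.png");d=np.abs(c.astype(int)-b).sum(2)
for r in range(194,246,3): print(r,"".join("#" if v>60 else "." for v in d[r,290:362]))
E
```

```text
time: 24.5
tool_pos: [519.3, 159.9, 177.0]
tcp_rot: [-3.141, -0.001, 3.038]
contact_force: [0.5, 0.3, -0.9]
grip_width: 0.8
finger_force: 0.0
time: 24.75
tool_pos: [519.5, 161.4, 174.5]
tcp_rot: [-3.141, -0.0, 3.038]
contact_force: [-0.4, -0.7, -0.1]
grip_width: 0.8
finger_force: 0.0
time: 25.0
tool_pos: [519.7, 162.8, 171.9]
tcp_rot: [-3.141, -0.0, 3.038]
contact_force: [-0.8, 0.5, -1.0]
grip_width: -0.2
finger_force: 0.0
time: 25.25
tool_pos: [519.8, 164.3, 169.3]
tcp_rot: [-3.141, -0.0, 3.038]
contact_force: [0.4, 0.6, -0.0]
grip_width: 0.4
finger_force: 0.1
194 ##################################......................................
197 ######################################..................................
200 ..######################################................................
203 .......#######################################..........................
206 #######################################################.##..............
209 ########################################################................
212 #######################################################...........
[... 153 characters left out ...]
.......
221 ##..##############################################.##################...
224 ...#####......##################################............#.##########
227 ######...####..........##########################.......................
230 ....########...###......###########################.....................
233 ###.......#######....#############################......................
236 ...#####.......##.....#...#####################.......................##
239 .........####............#####.##############..............######....###
242 ..............#...................########..................############
245 ..................................#######............................###
```

Run:
```python
from h import *
import cv2
a=np.radians(-6.1);x=np.array([np.cos(a),np.sin(a),0]);y=np.array([-np.sin(a),np.cos(a),0]);O=np.array([522,222.5,45])
c=C["scene"];o=-c["R"].T@c["t"]
def pl(u,xf):
    d=c["R"].T@np.linalg.inv(c["K"])@[u[0]-.9,u[1]-.8,1]; s=(xf-(o-O)@x)/(d@x); p=o+s*d-O; return (p@y).round(1),p[2].round(1)
for xf in(-121,-116):print(xf,[pl(u,xf) for u in((346,206),(346,209),(341,224),(331,245))])
im=cv2.imread("pics/scene8.png"); h=cv2.cvtColor(im,cv2.COLOR_BGR2HSV)
for r in range(196,250,2): print(r," ".join("%3d/%3d"%(h[r,q,1],h[r,q,2]) for q in range(322,358,2)))
```

```text
-121 [(np.float64(-66.3), np.float64(142.5)), (np.float64(-66.9), np.float64(131.0)), (np.float64(-44.8), np.float64(91.2)), (np.float64(1.1), np.float64(46.7))]
-116 [(np.float64(-73.9), np.float64(134.0)), (np.float64(-74.4), np.float64(122.4)), (np.float64(-52.1), np.float64(82.2)), (np.float64(-5.7), np.float64(37.1))]
196  78/140  44/158  21/190  15/207  15/208  16/206  24/205  25/203  41/199  70/196  74/193  83/191  83/191  83/191  84/186  83/182  83/182  85/181
198 118/143 106/144  74/148  53/169  22/193  13/208  13/209  13/208  13/208  15/209  16/206  23/204  28/203  52/192  81/195  81/194  82/193  83/188
200 119/143 120/144 117/144 104/164  67/199  48/207  23/207  14/207  13/209  15/209  13/209  13/209  16/206  72/189  82/190  80/192  83/191  84/192
202 117/142 119/143 119/143 117/168 107/196  94/198  67/202  60/196  25/195  15/209  15/209  15/209  23/202  79/181  82/183  83/187  85/185  85/185
204 121/141 119/143 120/142 116/160 112/189 112/192 109/195  95/195  84/197  57/185  25/201  17/208  59/196  81/192  81/190  84/189  83/188  85/185
206 120/142 120/142 119/142 119/143
[... 2520 characters left out ...]
/174  83/173  20/130   5/107   2/105   6/136   8/153   8/182   7/184   3/150  13/152  14/151  17/154  42/165
242  38/ 27  10/ 98  31/149  93/165 112/171  39/152   2/106   2/103   2/113   7/140   8/157   7/183   6/173  13/163  12/165  12/152  14/151  14/151
244   6/ 44   8/133   7/142   5/140  28/146  14/148   2/103   2/103   6/129   7/140   6/176   7/184   6/162  12/196  11/217  10/206  11/190  12/144
246   6/167   9/166   7/141   7/142   5/145   4/122   5/103   2/105   7/137   7/142   7/180   7/183   4/133  14/164  10/213  11/214  11/187  12/128
248   5/186   6/183   6/174   8/166   2/143   5/108   5/102   2/113   9/140   9/143   7/182   6/173  12/133  14/151  13/163  12/190  13/137  27/122
```

```bash
cat >> h.py <<'E'
a=np.radians(-6.1);xf=np.array([np.cos(a),np.sin(a),0]);yf=np.array([-np.sin(a),np.cos(a),0]);O=np.array([522,222.5,45])
def pt(x,Y,Z): return proj("scene",O+x*xf+Y*yf+[0,0,Z])+[.9,.8]
E
python3 - <<'E'
from h import *
E=np.array([(344.3,208),(342,216),(340.5,221),(338.5,227),(336.5,231),(334.5,235),(332.5,239),(330.5,243)])
for X in(-121,-118.5,-116):
    def f(p):
        Y,Z,t=p; b=pt(X,Y,Z);q=pt(X,Y-114*np.sin(t),Z+114*np.cos(t)); d=(q-b)/np.linalg.norm(q-b)
        return np.r_[(E-b)@[-d[1],d[0]],(q-[345,206])@d*.7,(b-[330.3,243.8])@d*.7]
    r=least_squares(f,[-10,20,.5]);Y,Z,t=r.x
    print(X,"bottomfront",Y.round(),Z.round(),"tilt",np.degrees(t).round(),"top",(Y-114*np.sin(t)).round(),(Z+114*np.cos(t)).round(),r.cost.round(2))
E
```

```text
-121 bottomfront 2.0 51.0 tilt 37.0 top -66.0 142.0 1.19
-118.5 bottomfront -1.0 46.0 tilt 37.0 top -70.0 138.0 1.17
-116 bottomfront -5.0 42.0 tilt 37.0 top -73.0 133.0 1.17
```

Run:
```python
import cv2,numpy as np
for k in(4,5,6,7,8):
    h=cv2.cvtColor(cv2.imread(f"pics/scene{k}.png"),cv2.COLOR_BGR2HSV).astype(float)
    out=[]
    for r in range(184,262,3):
        s=h[r,300:356,1]; s=np.where(h[r,300:356,2]>110,s,0); i=np.nonzero(s>100)[0]
        if len(i):
            j=i.max(); q=300+j+(s[j]-100)/max(s[j]-s[j+1],1) if j<55 else 355; out.append(f"{r}:{300+i.min()}-{q:.1f}")
    print(k,*out)
```

```text
4 184:302-316.9 187:302-323.0 190:300-328.5 193:300-333.2 196:300-333.4 199:300-333.5 202:300-333.5 205:300-332.7 208:306-332.8 211:313-332.9 214:319-332.7 217:325-333.3 220:330-333.3 226:307-307.2
5 205:300-301.0 208:300-306.8 211:300-313.0 214:300-318.6 217:300-323.7 220:300-329.6 223:306-329.8 226:310-329.9 229:314-329.9 232:313-329.9 235:313-329.9 238:316-329.9 241:322-330.0 244:325-329.6
6 184:308-308.2 193:302-303.3 196:309-317.7 199:306-324.5 202:306-329.9 205:307-335.9 208:300-342.3 211:300-342.5 214:300-341.6 217:300-340.6 220:300-339.6 223:306-338.6 226:307-337.7 229:314-336.5 232:312-335.5 235:316-334.6 238:320-333.5 241:327-331.1
7 190:306-307.3 193:312-315.4 196:310-320.5 199:310-326.6 202:310-332.5 205:300-338.4 208:300-344.4 211:300-343.5 214:300-342.0 217:300-341.3 220:300-340.4 223:306-339.2 226:307-338.1 229:314-337.2 232:312-335.5 235:316-334.6 238:321-333.5 241:327-331.1
8 196:300-320.8 199:300-326.4 202:300-331.5 205:300-339.4 208:300-344.3 211:300-343.5 214:300-342.6 217:300-341.3 220:300-340.5 223:305-339.1 226:307-338.1 229:314-337.3 232:312-335.5 235:316-334.7 238:320-333.4 241:327-331.2
```

Run:
```python
from h import *
S={5:([(329.8,r) for r in(223,229,235,241)],(329.9,220.2),(329.8,246)),
6:([(342.5,211),(340.6,217),(338.6,223),(336.5,229),(334.6,235),(333.5,238)],(343,208.4),(332.2,242)),
8:([(344.3,208),(342.6,214),(340.5,220),(338.1,226),(335.5,232),(333.4,238)],(344.6,207.6),(332.2,242))}
P=lambda X,Y,Z:pt(X,Y,Z)-[.9,.8]
for k,(E,T,B) in S.items():
  for X in(-121,-118,-115):
    def f(p,L=114):
        Y,Z,t=p; b=P(X,Y,Z);q=P(X,Y-L*np.sin(t),Z+L*np.cos(t)); d=(q-b)/np.linalg.norm(q-b)
        return np.r_[(np.array(E)-b)@[-d[1],d[0]],(q-T)@d*.7,(b-B)@d*.7]
    r=least_squares(f,[-10,20,.3]);Y,Z,t=r.x
    print(k,X,"bot",Y.round(),Z.round(),"tilt",np.degrees(t).round(),"top",(Y-114*np.sin(t)).round(),(Z+114*np.cos(t)).round(),r.fun.round(1)[-2:])
print("known5 bot -6.8,19.3 top -6.8,133")
```

```text
5 -121 bot -2.0 33.0 tilt -4.0 top 6.0 147.0 [ 0.6 -0.7]
5 -118 bot -6.0 28.0 tilt -4.0 top 2.0 141.0 [ 0.5 -0.6]
5 -115 bot -9.0 22.0 tilt -3.0 top -3.0 136.0 [ 0.5 -0.6]
6 -121 bot -10.0 39.0 tilt 25.0 top -57.0 143.0 [ 1.  -1.1]
6 -118 bot -14.0 34.0 tilt 25.0 top -62.0 137.0 [ 0.9 -1. ]
6 -115 bot -18.0 29.0 tilt 25.0 top -66.0 132.0 [ 0.9 -0.9]
8 -121 bot -8.0 41.0 tilt 30.0 top -65.0 140.0 [ 1. -1.]
8 -118 bot -12.0 36.0 tilt 30.0 top -70.0 134.0 [ 0.9 -1. ]
8 -115 bot -16.0 31.0 tilt 31.0 top -74.0 129.0 [ 0.9 -0.9]
known5 bot -6.8,19.3 top -6.8,133
```

```bash
python3 -m creep '[{"hand":0,"tx":0,"ty":0.002,"tz":-0.015,"spin":0},{"hand":0,"tx":0,"ty":0,"tz":-0.02,"spin":0},{"hand":0,"tx":0,"ty":-0.013,"tz":0,"spin":0},{"hand":0,"tx":0,"ty":-0.012,"tz":0,"spin":0},{"hand":0,"tx":0,"ty":0,"tz":0.012,"spin":0}]';  python3 -m creep '[{"hand":0,"tx":0,"ty":0,"tz":0.003,"spin":0},{"hand":0,"tx":0,"ty":0,"tz":0.003,"spin":0},{"hand":0,"tx":0,"ty":0,"tz":0,"spin":0}]'; python3 -m creep '[{"hand":0,"tx":0,"ty":0.0015,"tz":0.0026,"spin":0},{"hand":0,"tx":0,"ty":0,"tz":0,"spin":0}]';python3 -m creep '[{"hand":0,"tx":0,"ty":0.0015,"tz":0.0026,"spin":0},{"hand":0,"tx":0,"ty":0,"tz":0,"spin":0}]'; python3 -m creep '[{"hand":0,"tx":0,"ty":0.0015,"tz":0.0026,"spin":0},{"hand":0,"tx":0,"ty":0,"tz":0,"spin":0}]'
```

```text
time: 25.92
tool_pos: [517.7, 140.2, 192.3]
tcp_rot: [-3.142, 0.001, 3.036]
contact_force: [0.1, -0.0, -0.2]
grip_width: 0.3
finger_force: 0.0
time: 26.3
tool_pos: [517.4, 141.6, 186.1]
tcp_rot: [-3.141, -0.001, 3.038]
contact_force: [0.6, 0.4, -0.1]
grip_width: 0.6
finger_force: 0.0
time: 26.55
tool_pos: [517.7, 143.1, 183.8]
tcp_rot: [-3.142, -0.0, 3.038]
contact_force: [0.0, 0.4, 0.4]
grip_width: 0.7
finger_force: 0.0
time: 26.8
tool_pos: [517.9, 144.4, 181.3]
tcp_rot: [-3.142, 0.0, 3.038]
contact_force: [0.5, -0.2, 0.1]
grip_width: 0.3
finger_force: 0.1
time: 27.05
tool_pos: [518.0, 145.7, 178.5]
tcp_rot: [-3.141, -0.0, 3.038]
contact_force: [1.1, -1.8, 1.0]
grip_width: 0.4
finger_force: 1.0
```

```bash
cat > edge.py <<'E'
from plant import *
import cv2,sys
from h import *
k=sys.argv[1]
for n in("scene","top"): cv2.imwrite(f"pics/{n}{k}.png",cams.capture(n)["color"][...,::-1])
h=cv2.cvtColor(cv2.imread(f"pics/scene{k}.png"),cv2.COLOR_BGR2HSV).astype(float)
out=[]
for r in range(196,270,3):
    s=np.where(h[r,300:356,2]>110,h[r,300:356,1],0); i=np.nonzero(s>100)[0]
    if len(i): j=i.max(); out.append(f"{r}:{300+i.min()}-{300+j+(s[j]-100)/max(s[j]-s[min(j+1,55)],1):.1f}")
print(*out)
E
python3 edge.py 9
python3 - <<'E'
from plant import *
o=get_obs();print(o["contact_force"],o["moment"],o["finger_force"],o["tool_pos"])
# saturation map of the middle of bundle near fingers, scene
import cv2
from h import *
print(proj("scene",o["tool_pos"]+[0,0,-14]))
h=cv2.cvtColor(cv2.imread("pics/scene9.png"),cv2.COLOR_BGR2HSV)
u=proj("scene",o["tool_pos"]+[0,0,-14]).astype(int)
for r in range(u[1]-14,u[1]+16,2): print(r," ".join("%3d/%3d"%(h[r,q,1],h[r,q,2]) for q in range(u[0]-22,u[0]+26,3)))
E
```

```text
196:300-318.3 199:300-324.3 202:300-331.7 205:300-338.2 208:300-343.8 211:300-344.2 214:300-343.1 217:300-342.0 220:300-340.5 223:306-339.2 226:307-338.4 229:302-337.0 232:312-335.7 235:313-334.6 238:319-333.2 241:323-331.1 244:330-330.0
[ 1.07142112 -1.0123874   1.75812035] [-0.17260732 -0.18802212 -0.04009774] 0.9771727316547185 [518.06975069 145.73236003 178.69860661]
[311.14637808 191.15612351]
177  34/ 60  33/ 62  29/ 62  33/ 62  34/ 60  36/ 42  26/ 30 129/ 73  27/ 38  39/ 33  21/ 37  85/184  61/184  11/203  70/200  84/198
179  34/ 60  34/ 60  34/ 60  29/ 61  33/ 62   9/ 60  19/ 41  72/ 81 154/ 93  26/ 29  87/150  79/201  80/202  64/184  14/204  68/200
181  31/ 41  29/ 61  19/ 66  22/ 71  30/ 59   8/ 66  10/ 99  14/ 72 143/ 84  18/ 56  80/198  79/201  80/200  85/197  65/184  11/206
183  25/ 82  21/ 37  32/ 55  35/ 65  37/ 48   5/ 51  11/ 93  26/100  29/ 97  30/112  80/198  82/200  84/197  86/195  81/198  61/176
185  28/118  25/101   6/ 42  24/ 42  14/ 53  10/ 76  19/ 94  26/117  26/108  28/118  81/198  84/198  86/193  84/192  84/194  81/194
187  28/117  26/116  28/110   8/ 62  2
[... 581 characters left out ...]
  39/170  15/208  19/206  26/203  68/195
197 112/186 112/187 113/188 113/189 121/139 119/141 118/141 117/142 119/142 119/142 116/143  73/150  31/175  15/207  15/209  15/208
199 114/185 114/186 114/188 113/188 119/142 122/140 118/140 121/141 121/141 119/142 119/143 119/144  90/153  53/163  16/205  15/209
201 114/184 113/185 113/185 114/186 122/138 118/140 120/140 120/140 121/141 119/142 120/142 119/143 118/143 100/148  67/157  21/190
203 113/183 114/184 112/186 116/178 122/138 121/139 120/140 119/141 118/141 121/141 119/142 119/143 119/143 120/144 119/146 100/155
205 112/182 113/183 114/184 116/174 122/138 119/139 121/139 121/139 118/140 121/141 119/142 119/142 119/143 119/144 122/144 120/145
```

Contact, and the reaction (y −1, z +1.8) points up the slope, so the fingertips are on the top edge. Continuing to push.

```bash
python3 -m creep '[{"hand":0,"tx":0,"ty":0.0015,"tz":0.0026,"spin":0},{"hand":0,"tx":0,"ty":0,"tz":0,"spin":0}]';python3 -m creep '[{"hand":0,"tx":0,"ty":0.0015,"tz":0.0026,"spin":0},{"hand":0,"tx":0,"ty":0,"tz":0,"spin":0}]'; python3 -m creep '[{"hand":0,"tx":0,"ty":0.0015,"tz":0.0026,"spin":0},{"hand":0,"tx":0,"ty":0,"tz":0,"spin":0}]'; python3 edge.py 10
```

```text
time: 27.4
tool_pos: [518.2, 147.3, 175.9]
tcp_rot: [-3.141, -0.0, 3.038]
contact_force: [-0.4, -1.2, 1.5]
grip_width: 0.4
finger_force: 1.3
time: 27.65
tool_pos: [518.3, 148.8, 173.3]
tcp_rot: [-3.141, -0.0, 3.038]
contact_force: [0.4, -2.4, 1.2]
grip_width: 0.1
finger_force: 1.6
time: 27.9
tool_pos: [518.5, 150.3, 170.7]
tcp_rot: [-3.141, -0.0, 3.038]
contact_force: [0.3, -3.4, 2.0]
grip_width: 0.6
finger_force: 2.0
196:303-309.1 199:301-318.0 202:300-324.6 205:300-331.0 208:300-337.7 211:300-342.5 214:300-343.1 217:300-341.5 220:300-340.1 223:305-339.1 226:307-337.0 229:300-336.4 232:300-335.4 235:311-334.1 238:311-332.7 241:317-331.1 244:321-330.1 247:328-328.2
```

```bash
python3 -m creep '[{"hand":0,"tx":0,"ty":0.0015,"tz":0.0026,"spin":0},{"hand":0,"tx":0,"ty":0,"tz":0,"spin":0}]';python3 -m creep '[{"hand":0,"tx":0,"ty":0.0015,"tz":0.0026,"spin":0},{"hand":0,"tx":0,"ty":0,"tz":0,"spin":0}]'; python3 -m creep '[{"hand":0,"tx":0,"ty":0.0015,"tz":0.0026,"spin":0},{"hand":0,"tx":0,"ty":0,"tz":0,"spin":0}]'; python3 edge.py 11
```

```text
time: 28.25
tool_pos: [518.6, 151.8, 168.1]
tcp_rot: [-3.141, -0.0, 3.038]
contact_force: [-0.2, -4.0, 3.3]
grip_width: 0.9
finger_force: 2.4
time: 28.5
tool_pos: [518.8, 153.2, 165.5]
tcp_rot: [-3.141, -0.0, 3.038]
contact_force: [-0.8, -4.9, 3.4]
grip_width: 0.1
finger_force: 3.0
time: 28.75
tool_pos: [518.9, 154.5, 163.0]
tcp_rot: [-3.141, -0.0, 3.038]
contact_force: [0.7, -6.2, 4.1]
grip_width: 0.3
finger_force: 3.6
196:302-303.1 199:302-313.3 202:300-319.8 205:300-323.4 208:300-329.6 211:300-335.5 214:300-341.8 217:300-340.8 220:300-340.1 223:306-339.2 226:311-337.4 229:300-336.2 232:300-334.5 235:300-333.4 238:302-331.5 241:304-330.2 244:315-329.2 247:321-327.5 250:326-326.0
```

```bash
cat > fit.py <<'E'
from h import *
import cv2,sys
def fit(k):
    h=cv2.cvtColor(cv2.imread(f"pics/scene{k}.png"),cv2.COLOR_BGR2HSV).astype(float)
    R,Q,lo=[],[],[]
    for r in range(196,266):
        s=np.where(h[r,300:356,2]>110,h[r,300:356,1],0); i=np.nonzero(s>100)[0]
        if len(i)>0: j=i.max(); R.append(r);Q.append(300+j+(s[j]-100)/max(s[j]-s[min(j+1,55)],1))
    R,Q=np.array(R,float),np.array(Q); m=Q.argmax(); T=(Q[m],R[m]); e=slice(m+2,len(R)-5); 
    E=np.c_[Q[e],R[e]]; E=E[np.abs(E[:,0]-np.polyval(np.polyfit(E[:,1],E[:,0],1),E[:,1]))<.8]
    return T,(Q[-1],R[-1]),E
for k in sys.argv[1:]:
    T,B,E=fit(k);X=-115
    def f(p):
        Y,Z,t=p;b=pt(X,Y,Z)-[.9,.8];q=pt(X,Y-114*np.sin(t),Z+114*np.cos(t))-[.9,.8];d=(q-b)/np.linalg.norm(q-b)
        return np.r_[(E-b)@[-d[1],d[0]],(q-T)@d*2,(b-B)@d*2]
    r=least_squares(f,[-10,20,.3],loss="soft_l1");Y,Z,t=r.x
    print(k,np.round(T,1),B,"bot",Y.round(1),Z.round(1),"tilt",np.degrees(t).round(1),"top",(Y-114*np.sin(t)).round(),(Z+114*np.cos(t)).round(),"slope",np.polyfit(E[:,1],E[:,0],1)[0].round(3))
E
python3 fit.py 5 6 8 9 10 11
python3 - <<'E'
from h import *
# model slopes vs tilt
for t in(0,20,30,40,50):
    t=np.radians(t);b=pt(-115,-5,10);q=pt(-115,-5-114*np.sin(t),10+114*np.cos(t));print(np.degrees(t).round(),((q-b)[0]/(q-b)[1]).round(3),np.linalg.norm(q-b).round(1),b.round(1))
E
```

```text
5 [330.2 221. ] (np.float64(329.3695652173913), np.float64(245.0)) bot -13.4 20.4 tilt -6.1 top -1.0 134.0 slope 0.007
6 [343. 209.] (np.float64(330.54545454545456), np.float64(242.0)) bot -18.9 25.0 tilt 24.3 top -66.0 129.0 slope -0.326
8 [344.4 209. ] (np.float64(330.54545454545456), np.float64(242.0)) bot -15.4 26.4 tilt 29.7 top -72.0 125.0 slope -0.371
9 [345. 209.] (np.float64(330.0263157894737), np.float64(244.0)) bot -10.2 27.8 tilt 35.0 top -76.0 121.0 slope -0.405
10 [343.1 214. ] (np.float64(328.2), np.float64(247.0)) bot 2.5 21.2 tilt 37.4 top -67.0 112.0 slope -0.43
11 [342.7 215. ] (np.float64(326.025), np.float64(250.0)) bot 11.7 23.0 tilt 42.3 top -65.0 107.0 slope -0.46
0.0 -0.002 28.4 [330.5 251.4]
20.0 -0.248 36.0 [330.5 251.4]
30.0 -0.341 38.5 [330.5 251.4]
40.0 -0.427 40.0 [330.5 251.4]
50.0 -0.512 40.5 [330.5 251.4]
```

The bundle is nearly down but rotated back about the bend by about 11°, with its lower edge pushing the roller out. I'll release the pressure so the roller can swing it flat, then look.

```bash
python3 -m creep '[{"hand":0,"tx":0,"ty":-0.003,"tz":-0.005,"spin":0},{"hand":0,"tx":0,"ty":0,"tz":-0.01,"spin":0},{"hand":0,"tx":0,"ty":0,"tz":-0.015,"spin":0},{"hand":0,"tx":0,"ty":0,"tz":-0.02,"spin":0},{"hand":0,"tx":0,"ty":0,"tz":0,"spin":0}]'; python3 edge.py 12; python3 fit.py 12
```

```text
time: 29.48
tool_pos: [519.4, 152.6, 215.0]
tcp_rot: [3.14, 0.003, 3.038]
contact_force: [-0.2, -0.7, 0.3]
grip_width: 0.4
finger_force: 0.0
196:300-321.3 199:300-329.2 202:300-333.4 205:300-340.5 208:300-344.2 211:300-343.4 214:300-342.4 217:300-341.1 220:300-340.2 223:306-339.1 226:307-338.2 229:314-336.3 232:313-335.6 235:318-334.7 238:321-333.4 241:329-331.1
12 [344.2 209. ] (np.float64(331.1463414634146), np.float64(241.0)) bot -17.4 26.3 tilt 27.2 top -69.0 128.0 slope -0.358
```

The roller pushed it back up: the lower edge was riding on top of the roller, not behind it. I'll re-grip the top (the pads will stand it upright), lift, and insert deeper while held.

```bash
python3 -m creep '[{"hand":0.6,"tx":0,"ty":0.003,"tz":0,"spin":0},{"hand":0.6,"tx":0,"ty":0,"tz":0,"spin":0},{"hand":0.6,"tx":0,"ty":0,"tz":0,"spin":0},{"hand":0.6,"tx":0,"ty":0,"tz":0,"spin":0},{"hand":0.6,"tx":0,"ty":0,"tz":0,"spin":0}]'; python3 -m creep '[{"hand":0.6,"tx":0,"ty":0,"tz":0.02,"spin":0},{"hand":0.6,"tx":0,"ty":0,"tz":0.02,"spin":0},{"hand":0.6,"tx":0,"ty":0,"tz":0.012,"spin":0},{"hand":0.6,"tx":0,"ty":0,"tz":0.01,"spin":0},{"hand":0.6,"tx":0,"ty":0,"tz":0,"spin":0}]'; python3 -m creep '[{"hand":0.45,"tx":0,"ty":0,"tz":0,"spin":0},{"hand":0.35,"tx":0,"ty":0,"tz":0,"spin":0},{"hand":0.3,"tx":0,"ty":0,"tz":0,"spin":0},{"hand":0.25,"tx":0,"ty":0,"tz":0,"spin":0},{"hand":0.2,"tx":0,"ty":0,"tz":0,"spin":0}]'; python3 -m creep '[{"hand":0.1,"tx":0,"ty":0,"tz":0,"spin":0},{"hand":0,"tx":0,"ty":0,"tz":0,"spin":0},{"hand":0,"tx":0,"ty":0,"tz":0,"spin":0}]'; python3 edge.py 13
```

```text
time: 30.2
tool_pos: [518.9, 154.8, 213.0]
tcp_rot: [-3.141, -0.0, 3.038]
contact_force: [-0.6, -0.3, 0.5]
grip_width: 45.9
finger_force: 0.0
time: 30.82
tool_pos: [518.7, 154.7, 150.6]
tcp_rot: [-3.141, -0.001, 3.038]
contact_force: [0.6, -0.5, -0.7]
grip_width: 55.0
finger_force: 0.0
time: 31.45
tool_pos: [519.6, 156.0, 152.5]
tcp_rot: [3.139, 0.003, 3.038]
contact_force: [-1.6, 4.0, 6.0]
grip_width: 31.5
finger_force: 27.3
time: 31.82
tool_pos: [519.6, 156.0, 152.5]
tcp_rot: [3.139, 0.003, 3.038]
contact_force: [-2.2, 3.4, 6.4]
grip_width: 31.7
finger_force: 27.3
196:309-319.8 199:309-325.8 202:309-331.5 205:300-337.8 208:300-343.2 211:300-342.5 214:300-341.6 217:300-340.6 220:300-339.6 223:305-338.6 226:307-337.6 229:314-336.6 232:313-335.6 235:317-334.6 238:321-333.5 241:328-331.2
```

The gripper now holds the bundle at its ~30° tilt, and the grip torque presses its lower edge back against the plate. That is the direction I need, so slide it down the slope like this.

```bash
python3 -m creep '[{"hand":0,"tx":0,"ty":0.0015,"tz":0.0026,"spin":0},{"hand":0,"tx":0,"ty":0.0015,"tz":0.0026,"spin":0},{"hand":0,"tx":0,"ty":0,"tz":0,"spin":0}]';python3 -m creep '[{"hand":0,"tx":0,"ty":0.0015,"tz":0.0026,"spin":0},{"hand":0,"tx":0,"ty":0.0015,"tz":0.0026,"spin":0},{"hand":0,"tx":0,"ty":0,"tz":0,"spin":0}]'; python3 edge.py 14; python3 fit.py 13 14
```

```text
time: 32.3
tool_pos: [520.5, 159.1, 147.3]
tcp_rot: [3.139, 0.004, 3.038]
contact_force: [0.8, 3.7, 4.7]
grip_width: 31.5
finger_force: 26.9
time: 32.67
tool_pos: [520.9, 162.1, 142.1]
tcp_rot: [3.138, 0.004, 3.038]
contact_force: [0.7, 3.7, 5.0]
grip_width: 31.5
finger_force: 26.8
199:309-316.1 202:308-322.9 205:308-328.6 208:300-334.6 211:300-340.6 214:300-341.5 217:300-340.5 220:300-339.4 223:305-338.5 226:307-337.5 229:300-336.2 232:305-335.3 235:311-334.3 238:314-333.2 241:319-331.2 244:325-330.1
13 [343.4 209. ] (np.float64(330.4375), np.float64(242.0)) bot -18.3 25.4 tilt 25.1 top -67.0 129.0 slope -0.332
14 [341.8 212. ] (np.float64(329.15384615384613), np.float64(246.0)) bot -9.6 18.9 tilt 26.8 top -61.0 121.0 slope -0.35
```

```bash
python3 -m creep '[{"hand":0,"tx":0,"ty":0.0015,"tz":0.0026,"spin":0},{"hand":0,"tx":0,"ty":0.0015,"tz":0.0026,"spin":0},{"hand":0,"tx":0,"ty":0,"tz":0,"spin":0}]';python3 -m creep '[{"hand":0,"tx":0,"ty":0.0015,"tz":0.0026,"spin":0},{"hand":0,"tx":0,"ty":0.0015,"tz":0.0026,"spin":0},{"hand":0,"tx":0,"ty":0,"tz":0,"spin":0}]'; python3 edge.py 15; python3 fit.py 15
```

```text
time: 33.15
tool_pos: [521.0, 164.9, 136.7]
tcp_rot: [3.139, 0.003, 3.038]
contact_force: [1.4, 4.1, 5.4]
grip_width: 31.7
finger_force: 27.4
time: 33.52
tool_pos: [521.3, 167.9, 131.4]
tcp_rot: [3.139, 0.003, 3.038]
contact_force: [1.2, 4.5, 5.5]
grip_width: 32.0
finger_force: 27.4
199:304-304.3 202:309-312.9 205:307-320.0 208:307-325.9 211:307-331.9 214:300-337.8 217:300-340.2 220:300-339.3 223:306-338.3 226:307-337.3 229:300-336.2 232:303-335.3 235:311-334.3 238:312-333.1 241:312-331.2 244:317-330.2 247:323-329.2 250:328-328.0
15 [340.4 216. ] (np.float64(328.0243902439024), np.float64(250.0)) bot 1.7 11.4 tilt 31.0 top -57.0 109.0 slope -0.385
```

```bash
python3 -m creep '[{"hand":0,"tx":0,"ty":0.0015,"tz":0.0026,"spin":0},{"hand":0,"tx":0,"ty":0,"tz":0,"spin":0}]';python3 -m creep '[{"hand":0,"tx":0,"ty":0.0015,"tz":0.0026,"spin":0},{"hand":0,"tx":0,"ty":0,"tz":0,"spin":0}]';python3 -m creep '[{"hand":0,"tx":0,"ty":0.001,"tz":0.0017,"spin":0},{"hand":0,"tx":0,"ty":0,"tz":0,"spin":0}]'; python3 edge.py 16; python3 fit.py 16
```

```text
time: 33.88
tool_pos: [521.5, 169.3, 128.9]
tcp_rot: [3.139, 0.003, 3.038]
contact_force: [1.8, 4.1, 5.6]
grip_width: 31.3
finger_force: 27.5
time: 34.12
tool_pos: [521.6, 170.8, 126.3]
tcp_rot: [3.139, 0.003, 3.038]
contact_force: [1.6, 5.3, 5.1]
grip_width: 31.5
finger_force: 27.5
time: 34.38
tool_pos: [521.6, 171.0, 126.0]
tcp_rot: [3.14, 0.004, 3.038]
contact_force: [-3.8, -0.0, 17.3]
grip_width: 31.8
finger_force: 29.3
202:304-304.3 205:307-314.6 208:306-320.8 211:306-326.6 214:300-332.5 217:300-338.5 220:300-339.2 223:306-338.2 226:307-337.3 229:300-336.2 232:303-335.2 235:311-334.2 238:312-333.2 241:310-331.2 244:313-330.2 247:320-329.2 250:324-328.2
16 [339.8 218. ] (np.float64(327.59090909090907), np.float64(251.0)) bot 5.1 7.1 tilt 31.4 top -54.0 104.0 slope -0.392
```

The force rose to 17 N at the ledge, and the fit puts the bundle about at home. Release, retreat upwards and look.

```bash
python3 -m creep '[{"hand":0,"tx":0,"ty":0,"tz":-0.001,"spin":0},{"hand":0.4,"tx":0,"ty":0,"tz":0,"spin":0},{"hand":0.5,"tx":0,"ty":0,"tz":0,"spin":0},{"hand":0.6,"tx":0,"ty":0,"tz":0,"spin":0},{"hand":0.6,"tx":0,"ty":0,"tz":0,"spin":0}]'; python3 -m creep '[{"hand":0.6,"tx":0,"ty":0,"tz":-0.01,"spin":0},{"hand":0.6,"tx":0,"ty":0,"tz":-0.02,"spin":0},{"hand":0.6,"tx":0,"ty":0,"tz":-0.03,"spin":0},{"hand":0.6,"tx":0,"ty":0,"tz":-0.03,"spin":0},{"hand":0.6,"tx":0,"ty":0,"tz":0,"spin":0}]'; python3 edge.py 17; python3 fit.py 17
```

```text
time: 35.1
tool_pos: [520.4, 170.6, 124.0]
tcp_rot: [-3.141, -0.001, 3.038]
contact_force: [-0.2, 0.3, -0.0]
grip_width: 54.6
finger_force: 0.0
time: 35.72
tool_pos: [521.9, 171.0, 217.4]
tcp_rot: [3.14, 0.006, 3.038]
contact_force: [0.2, 0.4, -1.3]
grip_width: 55.3
finger_force: 0.0
199:300-302.6 202:300-308.4 205:300-314.4 208:300-320.6 211:300-326.6 214:300-332.6 217:300-337.8 220:300-339.2 223:306-338.2 226:307-337.2 229:300-336.2 232:304-335.2 235:311-334.3 238:312-333.1 241:310-331.2 244:313-330.1 247:319-329.1 250:325-328.2
17 [339.5 219. ] (np.float64(327.5238095238095), np.float64(251.0)) bot 6.4 4.8 tilt 31.2 top -53.0 102.0 slope -0.396
```

```bash
python3 -m creep '[{"hand":0,"tx":0,"ty":-0.006,"tz":0,"spin":0},{"hand":0,"tx":0,"ty":0,"tz":0,"spin":0},{"hand":0,"tx":0,"ty":0,"tz":0,"spin":0},{"hand":0,"tx":0,"ty":0,"tz":0,"spin":0},{"hand":0,"tx":0,"ty":0,"tz":0,"spin":0}]'; python3 -m creep '[{"hand":0,"tx":0,"ty":0,"tz":0.02,"spin":0},{"hand":0,"tx":0,"ty":0,"tz":0.02,"spin":0},{"hand":0,"tx":0,"ty":0,"tz":0.009,"spin":0},{"hand":0,"tx":0,"ty":0,"tz":0,"spin":0}]'; python3 -m creep '[{"hand":0,"tx":0,"ty":0.001,"tz":0.002,"spin":0},{"hand":0,"tx":0,"ty":0,"tz":0,"spin":0}]'; python3 -m creep '[{"hand":0,"tx":0,"ty":0.001,"tz":0.002,"spin":0},{"hand":0,"tx":0,"ty":0,"tz":0,"spin":0}]'; python3 -m creep '[{"hand":0,"tx":0,"ty":0.001,"tz":0.002,"spin":0},{"hand":0,"tx":0,"ty":0,"tz":0,"spin":0}]'
```

```text
time: 36.45
tool_pos: [519.9, 164.8, 214.3]
tcp_rot: [-3.141, -0.0, 3.038]
contact_force: [-0.5, -0.5, -0.3]
grip_width: 9.4
finger_force: 0.0
time: 36.95
tool_pos: [519.8, 164.8, 165.1]
tcp_rot: [-3.141, -0.001, 3.038]
contact_force: [0.6, -0.7, 0.6]
grip_width: 0.6
finger_force: 0.0
time: 37.2
tool_pos: [520.4, 165.9, 163.9]
tcp_rot: [3.141, 0.001, 3.038]
contact_force: [0.1, -0.5, 0.2]
grip_width: 0.3
finger_force: 0.0
time: 37.45
tool_pos: [520.3, 166.8, 161.5]
tcp_rot: [3.142, 0.0, 3.038]
contact_force: [-1.1, -0.5, 1.1]
grip_width: 0.4
finger_force: 0.1
time: 37.7
tool_pos: [520.5, 167.4, 160.6]
tcp_rot: [-3.141, 0.001, 3.038]
contact_force: [-2.7, -2.4, 8.9]
grip_width: 0.4
finger_force: 6.5
```

A stiff stop at TCP z 160.6, against 161.7 predicted for home. Retreat clear and do a last numeric check.

```bash
python3 -m creep '[{"hand":0,"tx":0,"ty":0,"tz":-0.015,"spin":0},{"hand":0,"tx":0,"ty":0,"tz":-0.03,"spin":0},{"hand":0,"tx":0,"ty":0,"tz":-0.04,"spin":0},{"hand":0,"tx":0,"ty":0,"tz":-0.03,"spin":0},{"hand":0,"tx":0.04,"ty":-0.04,"tz":0,"spin":0}]'; python3 -m creep '[{"hand":0,"tx":0.03,"ty":-0.05,"tz":0,"spin":0},{"hand":0,"tx":0.03,"ty":-0.05,"tz":0,"spin":0},{"hand":0,"tx":0,"ty":-0.05,"tz":0,"spin":0},{"hand":0,"tx":0,"ty":-0.05,"tz":0,"spin":0},{"hand":0,"tx":0,"ty":-0.05,"tz":0,"spin":0}]'; python3 edge.py 18 >/dev/null; python3 fit.py 18
python3 - <<'E'
import cv2
from h import *
s=cv2.imread("pics/scene18.png");t=cv2.imread("pics/top18.png")
h=cv2.cvtColor(s,cv2.COLOR_BGR2HSV).astype(int)
# top edge of front face: first brown row per column
cols=range(268,338,6);print([(q,next((r for r in range(168,235) if (h[r:r+3,q,1]>104).all() and (h[r:r+3,q,2]>110).all()),None)) for q in cols])
zh=-yf*.5+np.array([0,0,.866]);yh=yf*.866+np.array([0,0,.5])
print("pred",[proj("scene",O+x*xf+8*yh+114*zh).round(1).tolist() for x in(-118.5,0,118.5)])
for n,im,x0,y0,w,hh in(("top",t,235,180,50,55),("scene",s,235,235,60,60)):
    a=im[y0:y0+hh,x0:x0+w].astype(float)
    for nm,e in(("red",a[...,2]-np.maximum(a[...,0],a[...,1])),("green",a[...,1]-np.maximum(a[...,0],a[...,2]))):
        e=np.where(e>50,e,0);Y,X=np.mgrid[:hh,:w];print(n,nm,((e*X).sum()/max(e.sum(),1)+x0).round(1),((e*Y).sum()/max(e.sum(),1)+y0).round(1))
# bundle in top view vs prediction
ht=cv2.cvtColor(t,cv2.COLOR_BGR2HSV).astype(int)
print("top pred front/back top edge",[[proj("top",O+x*xf+y*yh+114*zh).round(1).tolist() for y in(8,-8)] for x in(-118.5,118.5)])
d=np.abs(t.astype(int)-cv2.imread("pics/top2.png")).sum(2)
for r in range(165,270,6): print(r,"".join("#" if v>60 else "." for v in d[r,275:345]))
E
```

```text
time: 38.33
tool_pos: [479.0, 132.9, 277.2]
tcp_rot: [3.14, 0.007, 3.04]
contact_force: [-0.0, -0.5, -0.1]
grip_width: 0.4
finger_force: 0.0
time: 38.95
tool_pos: [390.5, -111.9, 275.4]
tcp_rot: [-3.141, 0.002, 3.038]
contact_force: [0.3, 0.5, -0.3]
grip_width: 0.2
finger_force: 0.0
18 [339.6 219. ] (np.float64(327.65), np.float64(251.0)) bot 6.4 4.8 tilt 31.4 top -53.0 102.0 slope -0.397
[(268, None), (274, 198), (280, 189), (286, 192), (292, 195), (298, 198), (304, 201), (310, 204), (316, 207), (322, 210), (328, 213), (334, 216)]
pred [[340.6, 218.7], [306.7, 201.2], [275.7, 185.1]]
top red 260.4 199.3
top green 261.7 196.0
scene red 257.5 255.0
scene green 254.3 254.0
top pred front/back top edge [[[306.4, 251.4], [311.3, 252.3]], [[316.3, 173.7], [320.8, 175.0]]]
165 ......................................................................
171 ......................................................................
177 ...................................#########.#........................
183 .........................######################.......................
189 ..................
[... 327 characters left out ...]
###......................
219 ...................############################.......................
225 ..................####################.########.......................
231 ....................#####################.####........................
237 ...................#################.#########........................
243 ..................###########################.........................
249 ..................####################.#####..........................
255 .......................................#####..........................
261 ......................................................................
267 ......................................................................
```

```bash
python3 -c "
from plant import close_job
print(close_job())"
```

```text
the job is handed in; nothing more can be done
None
```

I've handed the job in at about 39 s, and no verdict was returned. By my measurements the pointer is at the green mark (within about 0.5°, views averaged), the bundle sits home on the ledge behind the roller, and the arm never went near the glue bottle, moistener or stamp.

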